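# Clear the lathe's parts catcher and close its guard

### The arm

A 6-joint arm with a two-finger parallel gripper is mounted at the origin on the work surface. World frame = base frame: x ahead of the robot, y to its left, z up, the work surface at z = 0. Lengths are in m, angles in rad, forces in N, time in s.
With the tool pointing down it reaches from about 0.425 to 0.925 m from the base axis. Payload 12.5 kg.
Tool frame: the origin (TCP) lies on the centre line of the jaws, within the pads' length; the fingertips stand 8 mm ahead of it and the grasp point (between the pads) lies 11 mm behind it; z points along the fingers, y is the line along which they close (so a half turn about z gives the same grasp; the last joint's range is limited). The gripper opens to 85 mm and grips with 20 to 120 N. Pads are 22 mm wide; open, the fingers measure 114 mm over their backs; the gripper's body (76 mm by 85 mm) begins 54 mm behind the grasp point. The pads swing forward as they close: fully open they stand 13 mm farther back than shut.
Start: joints at [-1.331, 0.491, 1.559, -0, 1.092, -0.106], TCP at [0.212, -0.588, 0.239] pointing down, gripper open.
Joint ranges: [-3.1, 3.1], [-0.84, 2.19], [0.05, 2.79], [-1.13, 4.28], [0.06, 2.93], [-2.69, 2.69]. Speed limits (rad/s): [2.22, 2.22, 2.79, 3.14, 3.14, 3.14].

### API

Orientations are given as a 3x3 rotation matrix whose columns are the frame's x, y, z axes.
In Python, from workcell import r gives the robot as it stands.
- The arm moves only by the tool servo_tool, never from a script. Its argument "moves" is a list of rows, each an object with "jaw": the opening, from 0 (shut) to 1 (fully open); "linear": the shift along the tool's x, y, z in mm, a list of three; "delta_rot": the turn, a rotation vector about the tool's x, y, z in rad, a list of three. A call has 1 to 5 rows; each row shifts and turns the commanded pose from where the row before left it, along the tool's axes as they then stand; what a row does not reach is not made up. A row lasts 1/12 s, in which the tool goes at most 41.7 mm and 7.16 degrees, less where a joint would pass 70% of its speed; a pose out of reach is approached as far as the arm can. A call is refused whole if a number of a shift passes 41.7 or a number of a turn 0.125, either way. A call with a gripper value outside its range is refused whole. The fingers move at their own pace and stop on an object; the grip force is fixed at half the most. Time passes only in rows, so rows that do not move let the fingers close. It gives the time, the measured TCP pose, the force, the opening and the grip force at its end, in the units of the state.
- r.get_obs(): the state, without advancing time (a new reading comes with each control period).
- r.capture(name): name is "side" or "top" or "wrist"; returns the picture (420x560x3 uint8, red, green, blue); there is no depth.
- r.camera_params(name): a dict with "intrinsics" (3x3 intrinsics, pixels), "R" (3x3) and "t" (3): a world point X has camera coordinates R X + t; the wrist camera has in their place "T_tool_cam" (4x4, takes a point from camera to tool coordinates, whose origin is the TCP and whose axes are the flange's). Camera axes: x right, y down, z forward; pixel columns grow to the right and rows downward; lengths in m; the calibration is good to about 2 mm. A picture is of the moment at which its call begins: read the wrist's pose just before it. camera_params takes no time and is no camera call.
- r.sign_off(): hands the job in; it is judged then, once.
The state is a dict: "clock": time; "joint_pos": joint angles; "qd": joint speeds; "effort": joint torques, N m; "tool_pos": TCP position; "tool_rot": TCP orientation; "ft_force": force on the tool from outside, world axes, zero at the start; "torque": the same for the moment, N m; "width": finger opening in m; "finger_force": force on a finger pad.
Only numpy, scipy, OpenCV 4.12 (cv2) and the standard library are available. Lean on these libraries where they do the work, as an engineer would, in place of code of your own. Each camera call takes 0.05 s, during which the arm holds its last target. There are 200 camera calls.

### The job

Take the two finished spindles out of the lathe's catch tray and stand each one upright on its square flange in the tote, the brass one in the bay with the yellow liner and the steel one in the bay with the blue liner. Then bring the open guard down by hand, without letting it drop or slam, until it rests fully on its stop over the empty tray. Leave the other things on the bench and in the tote where they are.

Things in the scene. Friction and masses are not known exactly. Their poses are not given: they have to be found in the camera images.
- catcher: Parts catcher, blue and grey stand fixed to the bench, 190 (x) x 277 (y) mm. Origin on the bench under its centre; +x away from the robot, z up. Holds the catch tray, hinge posts (x 90-110, y +-132, 146 mm high), stop posts (x -45, y +-127, 99 mm high), back plate (x 105, 101 mm high). The spindles lie side by side at y about +55 and -55 mm, either one on either side.
- tray_lip (a point): Foot of the catch tray's lower lip, middle: x -55, y 0, z 20 mm in the catcher's frame, same axes. From here the 260 mm wide dark steel floor rises towards +x at 35 deg for 155 mm. Lip 25 mm and side cheeks (y +-132) 40 mm high, square to the floor. A rib 8 mm high, 95 mm up the slope, carries the shanks: elsewhere they are 8 mm clear of the floor.
- guard (a joint): Clear guard's angle, rad: 0 closed on its stop (panel 15 deg down towards the robot), grows as it opens up, 1.83 upright, 2.007 fully open (10 deg past upright). Starts open, past upright, held by its weight; pulled forward past upright it falls unless held (0.35 kg, about 0.35 N m, little friction).
- guard_handle (a point): Centre of the guard's red round bar, 14 mm in diameter, 124 mm long along the catcher's y, 195 mm from the hinge line. It stands 38 mm beyond the panel's free edge on two 10 mm legs at 55 mm either side, so a finger fits between bar and panel. About 332 mm above the bench when open, 90 when closed. Panel 246 mm wide, 8 mm thick.
- guard_hinge (a point): Middle of the guard's hinge line, which runs along the catcher's y: at x 90, y 0, z 140 mm in the catcher's frame. Fixed. Axes as the catcher's. (An inlet chute on the catcher's -y side, x -37 to 57 mm, reaches y -237, 166 mm high.)
- brass_spindle: brass (yellow metal) spindle, loose, 0.36-0.54 kg: flange 44 x 44 x 10 mm, round 28 mm shank on its middle, 120 mm long in all (last 6 mm tapers). Origin: centre of the flange's outer face; +z along the shank to its free end; mass centre 50 mm up z. Starts in the tray, z 35 deg above level towards the catcher's +x, flange lowest, against the lip, one flange side on the floor.
- steel_spindle: steel (bright grey metal) spindle, loose, 0.36-0.54 kg: flange 44 x 44 x 10 mm, round 28 mm shank on its middle, 120 mm long in all (last 6 mm tapers). Origin: centre of the flange's outer face; +z along the shank to its free end; mass centre 50 mm up z. Starts in the tray, z 35 deg above level towards the catcher's +x, flange lowest, against the lip, one flange side on the floor.
- tote: Grey plastic tote fixed on the bench, 97 (x) x 291 (y) x 45 mm high, walls 4 mm; two full-height dividers make three bays about 89 x 92 mm at y -96, 0 and +96 mm. Rims reach x +-58 mm. Origin: centre of its underside. Which bay has which liner varies.
- yellow_liner: Yellow square liner, 84 x 84 x 3 mm, fixed, the floor of one of the tote's three bays. Origin: centre of its underside, its top 3 mm higher, 8 mm above the bench; z up, x and y parallel to the bay's walls. The bay for the brass spindle, empty at the start.
- blue_liner: Blue square liner, 84 x 84 x 3 mm, fixed, the floor of one of the tote's three bays. Origin: centre of its underside, its top 3 mm higher, 8 mm above the bench; z up, x and y parallel to the bay's walls. The bay for the steel spindle, empty at the start.
- black_liner: Black square liner, 84 x 84 x 3 mm, fixed, the floor of one of the tote's three bays. Origin: centre of its underside, its top 3 mm higher, 8 mm above the bench; z up, x and y parallel to the bay's walls. Its bay is taken by the arbor.
- arbor: Bystander: dark steel arbor standing in the tote on the black liner, loose, base 44 mm in diameter, 24 mm shank, 90 mm high. Origin: centre of its base. Leave alone.
- oil_bottle: Bystander: white bottle with red cap, 56 mm in diameter, 150 mm high, standing beyond the tote; origin at its base.
- wrench: Bystander: wrench 170 mm long lying on the bench at the robot's right; origin at the middle of its underside.
- brush: Bystander: hand brush 180 mm long lying beyond the tote; origin at the middle of its underside.
- clamp: Bystander: small steel clamp with a red lever, 70 x 40 x 66 mm, beyond the tote; origin at its base.
- die: Bystander: dark round die, 56 mm in diameter, 16 mm thick, lying near the robot's right; origin at its base.
There are look-alikes about, which are no part of the job. Leave any orange or pink look-alike of the steel_spindle alone.

How it is judged:
By the outcome, as a careful person would: the job done as asked, in the order asked, and still so for the second after the job is handed in, with the robot touching nothing.
It also fails if it takes over 70 s, if anything falls off the work surface, if the arm or the gripper's body presses on something with over 40 N, if the wrist force passes 120 N, or if a joint passes its speed limit or range.

## Working session

There is one attempt and no reset: what is moved stays moved. The work goes in short steps, Python scripts to look and compute and a tool call to move; the robot and the scene stay as the last step left them, time stands still between calls to the robot, and variables do not carry over. Pictures are saved under pics/ and viewed, at most 10 in all, crops included, and the job is handed in when it is done.

Besides the shell and the picture viewer there is one more tool, called as a command line: name --argument value ..., lists and objects as JSON in quotes. servo_tool: Moves the arm, as the interface text tells. Its arguments: {"type":"object","properties":{"moves":{"type":"array"}},"required":["moves"]}

```bash
ls; mkdir -p pics
python3 - <<'E'
from workcell import r
import cv2, numpy as np
print(r.get_obs())
for n in("side","top","wrist"):
    im=r.capture(n); cv2.imwrite(f"pics/{n}0.png",im[:,:,::-1]); p=r.camera_params(n)
    print(n,{k:np.round(v,4).tolist() for k,v in p.items()})
E
```

```text
pics
{'clock': 0.0, 'joint_pos': array([-1.33058347e+00,  4.91508610e-01,  1.55949537e+00,  5.88159064e-06,
        1.09165717e+00, -1.05596357e-01]), 'qd': array([-0.00149125, -0.00155215,  0.00091266,  0.00194588,  0.00075533,
       -0.00133807]), 'effort': array([ 1.64616093e-03, -6.18438220e+01, -2.61594683e+01,  1.85201678e-06,
        4.13117814e-03,  2.47451663e-05]), 'tool_pos': array([ 0.21181857, -0.58776752,  0.23874357]), 'tool_rot': array([[ 9.40802406e-01,  3.38955411e-01, -2.49135402e-04],
       [ 3.38955482e-01, -9.40801840e-01,  1.03905675e-03],
       [ 1.17806864e-04, -1.06199290e-03, -9.99999429e-01]]), 'ft_force': array([-0.42995095, -0.58737809,  0.36912318]), 'torque': array([-0.02205245,  0.00569683,  0.01197469]), 'finger_force': 0.0, 'width': 0.08524037684216874}
side {'intrinsics': [[490.5688, 0.0, 281.9895], [0.0, 490.5688, 215.4434], [0.0, 0.0, 1.0]], 'R': [[-0.8232, -0.5673, -0.0225], [-0.2954, 0.4619, -0.8363], [0.4848, -0.6818, -0.5478]], 't': [0.4195, 0.2426, 1.0166]}
top {'intrinsics': [[505.1019, 0.0, 281.3406], [0.0, 505.1019, 210.0461], [0.0, 0.0, 1.0]], 'R': [[-0.0114, -0.9997, -0.0213], [-0.9972, 0.013, -0.0737], [0.074, 0.0204, -0.9971]], 't': [0.0047, 0.5103, 1.493]}
wrist {'intrinsics': [[329.2172, 0.0, 279.7906], [0.0, 329.2172, 210.3536], [0.0, 0.0, 1.0]], 'T_tool_cam': [[-0.0008, -0.9636, -0.2673, 0.0674], [1.0, -0.0008, 0.0001, 0.0001], [-0.0003, -0.2673, 0.9636, -0.1332], [0.0, 0.0, 0.0, 1.0]]}
```

View pics/top0.png

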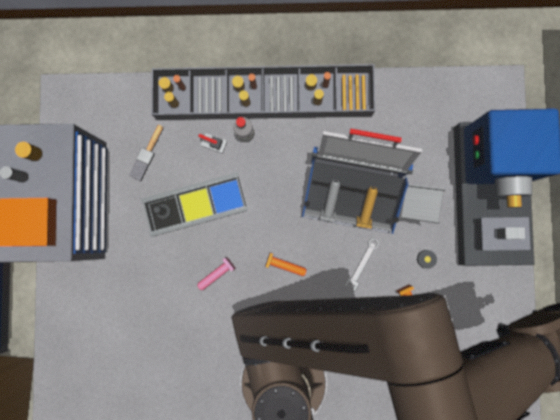

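View pics/side0.png

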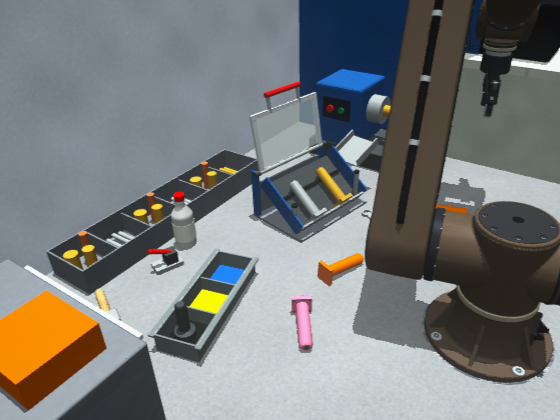

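Top view: the tote has black (165,212), yellow (197,205) and blue (228,195) bays. In the catcher, steel lies at about (331,200), brass at (367,207), and the red guard bar at (375,136). The side view shows the same things, with steel at (305,198), brass at (333,183) and the bar at (283,90). The pink and orange look-alikes lie on the bench.

```bash
cat > h.py <<'E'
import numpy as np, cv2
from workcell import r
def cam(n,obs=None):
    p=r.camera_params(n); K=np.array(p["intrinsics"])
    if n=="wrist":
        o=obs; T=np.array(p["T_tool_cam"]); Rw=o["tool_rot"]@T[:3,:3]; c=o["tool_pos"]+o["tool_rot"]@T[:3,3]
        R=Rw.T; return K,R,-R@c
    return K,np.array(p["R"]),np.array(p["t"])
def proj(C,X): K,R,t=C; u=K@(R@np.asarray(X,float)+t); return u[:2]/u[2]
def ray(C,uv): K,R,t=C; d=R.T@np.linalg.solve(K,[uv[0],uv[1],1]); return -R.T@t,d/np.linalg.norm(d)
def onz(C,uv,z): c,d=ray(C,uv); return c+d*(z-c[2])/d[2]
def tri(Cs,uvs):
    A=np.zeros((3,3));b=np.zeros(3);rs=[ray(C,u) for C,u in zip(Cs,uvs)]
    for c,d in rs: P=np.eye(3)-np.outer(d,d);A+=P;b+=P@c
    X=np.linalg.solve(A,b); return X,max(np.linalg.norm((np.eye(3)-np.outer(d,d))@(X-c)) for c,d in rs)
def mask(im,lo,hi,roi):
    h=cv2.cvtColor(im,cv2.COLOR_RGB2HSV); m=cv2.inRange(h,lo,hi); z=np.zeros_like(m);x0,y0,x1,y1=roi; z[y0:y1,x0:x1]=m[y0:y1,x0:x1]; 
    n,l,s,c=cv2.connectedComponentsWithStats(z)
    return (l==1+np.argmax(s[1:,4])).astype(np.uint8) if n>1 else z
def box(m):
    c=max(cv2.findContours(m,0,1)[0],key=cv2.contourArea); (cx,cy),(w,h),a=cv2.minAreaRect(c)
    b=cv2.boxPoints(((cx,cy),(w,h),a)); s=sorted([(np.linalg.norm(b[i]-b[(i+1)%4]),i) for i in (0,1)])[0][1]
    return np.array([cx,cy]),(b[s]+b[s+1])/2,(b[(s+2)%4]+b[(s+3)%4])/2,(w,h)
E
python3 - <<'E'
from h import *
np.set_printoptions(precision=4,suppress=True)
I={n:cv2.imread(f"pics/{n}0.png")[:,:,::-1] for n in("top","side")}; C={n:cam(n) for n in I}
def both(name,lo,hi,rt,rs):
    B={}
    for n,roi in(("top",rt),("side",rs)):
        m=mask(I[n].copy(),lo,hi,roi); B[n]=box(m); print(name,n,m.sum(),*B[n])
    return B
Y=both("yel",(25,150,120),(35,255,255),(140,170,250,240),(150,240,260,350))
Bl=both("blue",(100,150,100),(120,255,255),(140,170,250,240),(150,240,260,350))
for B in(Y,Bl): print(tri([C["top"],C["side"]],[B["top"][0],B["side"][0]]), onz(C["top"],B["top"][0],.008),onz(C["side"],B["side"][0],.008))
R=both("red",(0,150,100),(6,255,255),(320,120,420,150),(250,75,310,115))
Br=both("brass",(15,100,60),(28,255,255),(345,180,385,235),(310,155,358,210))
for B in(R,Br):
  for k in(0,1,2): 
    for j in ((k,) if k==0 else (1,2)): print(k,j,*tri([C["top"],C["side"]],[B["top"][k],B["side"][j]]))
a=I["top"][110:245,290:460]; b=I["side"][70:250,240:390]
z=np.zeros((560,800,3),np.uint8); z[:540,:0]=0
A=cv2.resize(a,None,fx=2.6,fy=2.6,interpolation=2);Bm=cv2.resize(b,None,fx=2.3,fy=2.3,interpolation=2); z[:A.shape[0],:A.shape[1]]=A; z[:Bm.shape[0],450:450+Bm.shape[1]]=Bm[:, :350]
cv2.imwrite("pics/c0.png",z[:,:,::-1])
E
```

```text
yel top 636 [195.6423 204.6885] [207.9962 201.3192] [183.2885 208.0577] (24.996152877807617, 25.610090255737305)
yel side 553 [208.4029 300.3692] [192.3316 296.1399] [224.4741 304.5984] (33.23682403564453, 20.257667541503906)
blue top 642 [226.1846 196.1769] [238.5808 192.7961] [213.7885 199.5577] (25.17156219482422, 25.697797775268555)
blue side 421 [226.4488 273.739 ] [211.3902 270.5122] [241.5073 276.9659] (30.800779342651367, 16.203584671020508)
(array([0.5302, 0.2563, 0.019 ]), np.float64(0.0004970120023465656)) [0.5308 0.2581 0.008 ] [0.5395 0.2483 0.008 ]
(array([0.5549, 0.1643, 0.0195]), np.float64(0.0007872813086663992)) [0.5554 0.1653 0.008 ] [0.5652 0.1546 0.008 ]
red top 204 [375.136 135.252] [350.232 130.724] [400.04 139.78] (50.62458038330078, 4.203807830810547)
red side 139 [281.2336  88.6423] [298.1752  82.4818] [264.292   94.8029] (4.100916862487793, 36.05389404296875)
brass top 443 [366.7283 206.9491] [370.4528 187.0849] [363.0038 226.8132] (15.418807983398438, 40.42061996459961)
brass side 449 [333.5988 182.7643] [323.6242 164.4777] [343.5733 201.051 ] (41.660133361816406, 21.5483455657959)
0 0 [ 0.6634 -0.2336  0.3331] 0.0004244835356798347
1 1 [ 0.6294 -0.1898  0.3736] 0.040863637154989516
1 2 [ 0.676  -0.1745  0.3317] 0.0008055945549076569
2 1 [ 0.6495 -0.2926  0.3357] 0.001203752275983329
2 2 [ 0.6955 -0.2739  0.2977] 0.04530745704977308
0 0 [ 0.5072 -0.2489  0.084 ] 0.004529761032965539
1 1 [ 0.5535 -0.2574  0.1259] 0.011006639414885715
1 2 [ 0.5386 -0.2913 -0.0042] 0.0440100046288318
2 1 [ 0.4772 -0.2071  0.1691] 0.030259236341945137
2 2 [ 0.459  -0.2388  0.0443] 0.0032099198706339598
```

View pics/c0.png

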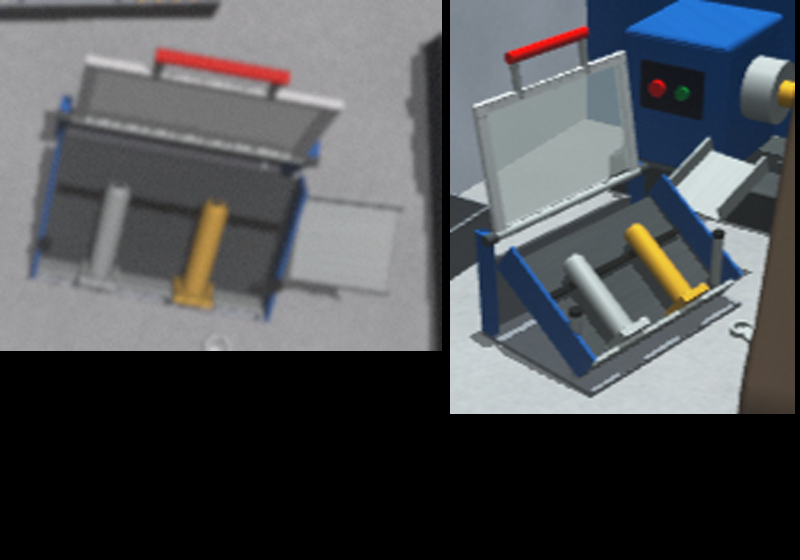

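Crop: the brass spindle is on the right (-y) side of the tray and steel on the left. The bar gives the catcher pose. Next I check that against the spindles and plan the first transit.

```bash
cat >> h.py <<'E'
from scipy.spatial.transform import Rotation as Ro
np.set_printoptions(precision=4,suppress=True)
yaw=np.arctan2(-.219,.976); CO=np.array([.5424,-.2064,0]); CR=Ro.from_euler('z',yaw).as_matrix()
def cw(p): return CO+CR@(np.array(p)/1000)
def ori(hd,E):  # tool x outward; heading hd rad, elevation -E deg
    E=np.radians(E); h=np.array([np.cos(hd),np.sin(hd),0]); z=np.cos(E)*h-np.sin(E)*np.array([0,0,1]); y=np.array([np.sin(hd),-np.cos(hd),0]); return np.c_[np.cross(y,z),y,z]
def spind(s,y): a=np.radians(35); return cw([-55+s*np.cos(a)-22*np.sin(a),y,20+s*np.sin(a)+22*np.cos(a)])
def plan(p0,R0,p1,R1,n):
    w=Ro.from_matrix(R0.T@R1).as_rotvec()/n; dp=(p1-p0)/n*1000; R=R0
    for i in range(n): print([round(v,1) for v in R.T@dp],[round(v,4) for v in w]); R=R@Ro.from_rotvec(w).as_matrix()
E
python3 - <<'E'
from h import *
T=cam("top");S=cam("side")
for y in(-55,55): print(y,[ (proj(T,spind(s,y)),proj(S,spind(s,y))) for s in(0,60,120)])
o=r.get_obs()
g=spind(72,-55); print(g); plan(o["tool_pos"],o["tool_rot"],g+[0,0,.15],ori(yaw,90),12)
E
```

```text
-55 [(array([364.3088, 224.0762]), array([344.0142, 201.4127])), (array([369.3707, 206.8254]), array([331.5265, 184.7379])), (array([374.6532, 188.8231]), array([319.2463, 168.3403]))]
55 [(array([327.5798, 216.3606]), array([317.0434, 216.4649])), (array([331.8471, 198.9928]), array([304.2182, 198.8919])), (array([336.2997, 180.8705]), array([291.616 , 181.6243]))]
[ 0.5219 -0.2582  0.0793]
[np.float64(33.6), np.float64(-17.1), np.float64(0.8)] [np.float64(-0.0001), np.float64(0.0), np.float64(0.0472)]
[np.float64(32.8), np.float64(-18.7), np.float64(0.8)] [np.float64(-0.0001), np.float64(0.0), np.float64(0.0472)]
[np.float64(31.9), np.float64(-20.2), np.float64(0.8)] [np.float64(-0.0001), np.float64(0.0), np.float64(0.0472)]
[np.float64(30.9), np.float64(-21.7), np.float64(0.8)] [np.float64(-0.0001), np.float64(0.0), np.float64(0.0472)]
[np.float64(29.8), np.float64(-23.1), np.float64(0.8)] [np.float64(-0.0001), np.float64(0.0), np.float64(0.0472)]
[np.float64(28.7), np.float64(-24.5), np.float64(0.8)] [np.float64(-0.0001), np.float64(0.0), np.float64(0.0472)]
[np.float64(27.5), np.float64(-25.8), np.float64(0.8)] [np.float64(-0.0001), np.float64(0.0), np.float64(0.0472)]
[np.float64(26.3), np.float64(-27.1), np.float64(0.8)] [np.float64(-0.0001), np.float64(0.0), np.float64(0.0472)]
[np.float64(25.0), np.float64(-28.3), np.float64(0.8)] [np.float64(-0.0001), np.float64(0.0), np.float64(0.0472)]
[np.float64(23.6), np.float64(-29.4), np.float64(0.8)] [np.float64(-0.0001), np.float64(0.0), np.float64(0.0472)]
[np.float64(22.2), np.float64(-30.5), np.float64(0.8)] [np.float64(-0.0001), np.float64(0.0), np.float64(0.0472)]
[np.float64(20.7), np.float64(-31.5), np.float64(0.8)] [np.float64(-0.0001), np.float64(0.0), np.float64(0.0472)]
```

servo_tool --moves '[{"jaw": 1, "linear": [33.6, -17.1, 0], "delta_rot": [0, 0, 0.047]}, {"jaw": 1, "linear": [32.8, -18.7, 0], "delta_rot": [0, 0, 0.047]}, {"jaw": 1, "linear": [31.9, -20.2, 0], "delta_rot": [0, 0, 0.047]}, {"jaw": 1, "linear": [30.9, -21.7, 0], "delta_rot": [0, 0, 0.047]}, {"jaw": 1, "linear": [29.8, -23.1, 0], "delta_rot": [0, 0, 0.047]}]'

```text
clock: 0.57
tool_pos: [0.3418, -0.449, 0.2392]
tool_rot: [[0.994, 0.108, -0.0], [0.108, -0.994, 0.0], [-0.0, -0.0, -1.0]]
ft_force: [0.5, -0.9, -0.7]
width: 0.0851
finger_force: 0.0
```

servo_tool --moves '[{"jaw": 0.8, "linear": [28.7, -24.5, 0], "delta_rot": [0, 0, 0.047]}, {"jaw": 0.7, "linear": [27.5, -25.8, 0], "delta_rot": [0, 0, 0.047]}, {"jaw": 0.7, "linear": [26.3, -27.1, 0], "delta_rot": [0, 0, 0.047]}, {"jaw": 0.7, "linear": [10, -15, 0], "delta_rot": [0, 0, 0.047]}, {"jaw": 0.7, "linear": [0, 0, 0], "delta_rot": [0, 0, 0.047]}]'

```text
clock: 0.98
tool_pos: [0.4309, -0.3502, 0.2392]
tool_rot: [[0.992, -0.123, 0.0], [-0.123, -0.992, 0.001], [-0.0, -0.001, -1.0]]
ft_force: [-0.7, 0.5, -0.8]
width: 0.0597
finger_force: 0.0
```

Run:
```python
from h import *
import json
o=r.get_obs(); print(o["clock"],o["joint_pos"],o["tool_pos"],o["tool_rot"],o["width"])
im=r.capture("wrist"); cv2.imwrite("pics/w1.png",im[:,:,::-1]); np.savez("w1.npz",**{k:o[k] for k in("tool_pos","tool_rot","joint_pos")})
T=cam("top"); t=r.capture("top"); cv2.imwrite("pics/top1.png",t[:,:,::-1])
# yaw from top only bar ends at z=.333
for u in([350.232,130.724],[400.04,139.78]): print(onz(T,u,.333))
C=cam("wrist",o)
for y in(-55,55): print(y,[proj(C,spind(s,y)) for s in(0,60,120)])
```

```text
0.9833 [-0.8016  0.3922  1.7316  0.0006  1.0183  0.8918] [ 0.4309 -0.3502  0.2392] [[ 0.9925 -0.1226  0.    ]
 [-0.1226 -0.9925  0.0006]
 [-0.     -0.0006 -1.    ]] 0.0596507826832716
[ 0.675  -0.1748  0.333 ]
[ 0.6511 -0.2926  0.333 ]
-55 [array([173.3097, 167.2318]), array([161.6687, 117.0576]), array([145.588 ,  47.7478])]
55 [array([ 63.891 , 156.6783]), array([ 34.4406, 104.3057]), array([-6.373 , 31.7255])]
```

View pics/w1.png

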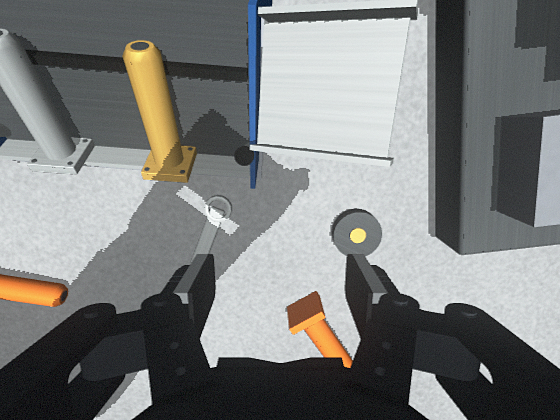

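Wrist view: the brass end face is at (139,46) with its flange at about (168,165), and the steel end is at (3,34). Both sit slightly inward of ±55 mm. I'll take a second wrist view from above and tilt a bit, so I can also fit the arm kinematics.

servo_tool --moves '[{"jaw": 0.7, "linear": [1, -33, -15], "delta_rot": [0, 0.043, 0.022]}, {"jaw": 0.7, "linear": [1, -33, -15], "delta_rot": [0, 0.043, 0.022]}, {"jaw": 0.7, "linear": [1, -33, -15], "delta_rot": [0, 0.043, 0.022]}, {"jaw": 0.7, "linear": [1, -33, -15], "delta_rot": [0, 0.043, 0.022]}, {"jaw": 0.7, "linear": [0, 0, 0], "delta_rot": [0, 0, 0]}]'

```text
clock: 1.5
tool_pos: [0.4494, -0.2197, 0.3022]
tool_rot: [[0.962, -0.209, 0.174], [-0.206, -0.978, -0.03], [0.176, -0.007, -0.984]]
ft_force: [0.1, -1.2, 0.7]
width: 0.0597
finger_force: 0.0
```

Run:
```python
from h import *
o=r.get_obs(); print(o["clock"],o["joint_pos"],o["tool_pos"],o["tool_rot"],o["qd"])
im=r.capture("wrist"); cv2.imwrite("pics/w2.png",im[:,:,::-1]); np.savez("w2.npz",**{k:o[k] for k in("tool_pos","tool_rot","joint_pos")})
C=cam("wrist",o)
for y in(-55,55): print(y,[proj(C,spind(s,y)) for s in(0,60,120)])
# kin fit
from scipy.optimize import least_squares
D=[([-1.33058347,.49150861,1.55949537,0,1.09165717,-.1055964],[.21181857,-.58776752,.23874357])]
for f in("w1.npz","w2.npz"): d=np.load(f); D.append((d["joint_pos"],d["tool_pos"]))
def fk(q,P):
    a,h,L1,L2,Lt=P; q1,q2,q3,q4,q5,q6=q
    A=Ro.from_euler('ZYZYZ',[q1,q2+q3,q4,q5,q6+np.pi/2]).as_matrix()
    z1=Ro.from_euler('ZY',[q1,q2]).apply([0,0,L1]); z2=Ro.from_euler('ZY',[q1,q2+q3]).apply([0,0,L2])
    return np.array([a*np.cos(q1),a*np.sin(q1),h])+z1+z2+A[:,2]*Lt, A
for Lb in([0,.2,.6,.4,.3],):
  f=least_squares(lambda P:np.concatenate([fk(q,[0,*P])[0]-p for q,p in D]),Lb[1:]); print(f.x,f.fun*1000)
print(fk(D[-1][0],[0,*f.x])[1])
```

```text
1.5 [-0.6255  0.1868  1.8632  0.0965  0.9343  1.1047] [ 0.4494 -0.2197  0.3022] [[ 0.9625 -0.2085  0.1737]
 [-0.2065 -0.978  -0.0299]
 [ 0.1762 -0.0071 -0.9843]] [-0.0571  0.0676 -0.0364 -0.0423  0.0165 -0.0975]
-55 [array([298.7343, 198.0369]), array([300.954 , 155.8995]), array([303.6966, 103.8339])]
55 [array([209.9729, 197.1263]), array([202.8503, 154.9673]), array([194.0529, 102.8945])]Traceback (most recent call last):
  File "<stdin>", line 16, in <module>
    return func(*args, **kwargs)
    vector_fun = VectorFunction(
        fun_wrapped,
    ...<6 lines>...
        workers=workers
    )
    self._update_fun()
    ~~~~~~~~~~~~~~~~^^
    self.f = self.fun_wrapped(xp_copy(self.x))
             ~~~~~~~~~~~~~~~~^^^^^^^^^^^^^^^^^
    return np.atleast_1d(self.fun(x))
                         ~~~~~~~~^^^
    return self.f(x, *self.args, **self.kwargs)
           ~~~~~~^^^^^^^^^^^^^^^^^^^^^^^^^^^^^^
  File "<stdin>", line 16, in <lambda>
  File "<stdin>", line 12, in fk
  File "scipy/spatial/transform/_rotation.pyx", line 1413, in scipy.spatial.transform._rotation.Rotation.from_euler
ValueError: Expected axis specification to be a non-empty string of upto 3 characters, got ZYZYZ
```

View pics/w2.png

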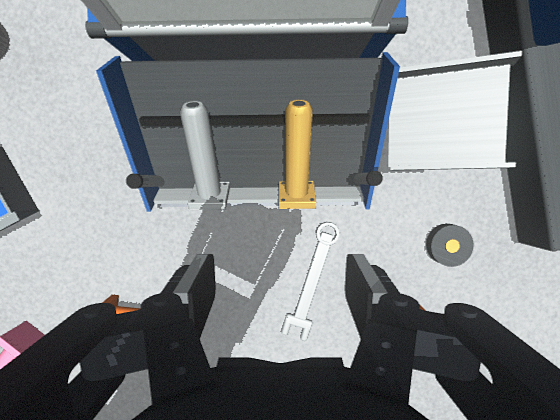

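Second wrist view: brass end face at (300,104), steel end at (194,104), and both lie cleanly in the tray. Next I triangulate the end faces, fit the arm and check which placing poses it can reach.

```bash
cat > kin.py <<'E'
from h import *
from scipy.optimize import least_squares
rz=lambda a:Ro.from_euler('z',a); ry=lambda a:Ro.from_euler('y',a)
P0=[0,.2,.6,.4,.3]
LO=np.array([-3.1,-.84,.05,-1.13,.06,-2.69]);HI=np.array([3.1,2.19,2.79,4.28,2.93,2.69])
def fk(q,P):
    a,h,L1,L2,Lt=P; q1,q2,q3,q4,q5,q6=q; B=rz(q1)
    A=(B*ry(q2+q3)*rz(q4)*ry(q5)*rz(q6+np.pi/2)).as_matrix()
    return B.apply([a,0,h])+(B*ry(q2)).apply([0,0,L1])+(B*ry(q2+q3)).apply([0,0,L2])+A[:,2]*Lt, A
def fit(D): return least_squares(lambda P:np.concatenate([fk(q,[0,*P])[0]-p for q,p in D]),P0[1:])
def ik(p,R,q0,P):
    f=least_squares(lambda q:np.r_[(lambda x:np.r_[(x[0]-p)*5,(x[1]-R).ravel()])(fk(q,P)),1e-4*(q-q0)],np.clip(q0,LO+1e-6,HI-1e-6),bounds=(LO,HI)); return f.x,np.linalg.norm(f.fun[:12])
D=[([-1.33058347,.49150861,1.55949537,0,1.09165717,-.1055964],[.21181857,-.58776752,.23874357])]
for n in("w1.npz","w2.npz"): d=np.load(n); D.append((d["joint_pos"],d["tool_pos"]))
P=[0,*fit(D).x]
E
python3 - <<'E'
from kin import *
f=fit(D); print(f.x,f.fun*1000); print(fk(D[-1][0],P)[1]-np.load("w2.npz")["tool_rot"])
W=[np.load(n) for n in("w1.npz","w2.npz")]; C=[cam("wrist",dict(w)) for w in W]
for n,u in(("brass",[(139,46),(300,104)]),("steel",[(3,34),(193.5,104)])):
    X,e=tri(C,u); print(n,X,e,"catcher frame",CR.T@(X-CO)*1000)
q0=np.array(W[1]["joint_pos"])
for nm,c in(("yel",[.531,.256]),("blue",[.5555,.164])):
  for hd in(15,40,60,75,90,105):
    for p in(20,35,50):
      R=ori(np.radians(hd),p); t=np.array([*c,.083])+R[:,2]*.005
      best=min((ik(t,R,np.r_[np.arctan2(c[1],c[0])-.3,.3,2,q4,1.2,q6],P) for q4 in(.3,1.5,2.9) for q6 in(-1.5,0,1.5)),key=lambda x:x[1])
      w=t-R[:,2]*P[4]; print(nm,hd,p,best[0],round(best[1],3),"wrist",w)
E
```

```text
[0.3628 0.8678 0.2429 0.7962] [-63.3188 -18.4967 -19.2847 -56.3513 -36.1615   1.7249  -5.6814 -24.7338
  17.5598]
[[ 0. -0. -0.]
 [-0.  0. -0.]
 [ 0.  0. -0.]]
brass [ 0.5609 -0.263   0.1088] 0.00041299683135045213 catcher frame [ 30.4628 -51.1468 108.834 ]
steel [ 0.5867 -0.1558  0.0932] 0.0004675309781439342 catcher frame [32.1188 59.0858 93.2446]
yel 15 20 [ 1.3281  0.8097  2.79    4.28    0.7184 -1.2524] 1.124 wrist [-0.1871  0.0636  0.3536]
yel 15 35 [ 1.2927  0.7413  2.79    4.28    0.665  -1.3871] 0.86 wrist [-0.095   0.0883  0.5368]
yel 15 50 [ 0.8774  0.5709  2.79    3.8134  0.5209 -1.5409] 0.581 wrist [0.0398 0.1244 0.6891]
yel 40 20 [-1.0009  1.595   2.79    1.5941  0.835  -2.69  ] 0.854 wrist [-0.0385 -0.2219  0.3536]
yel 40 35 [-0.5812  0.906   2.79    1.8351  0.7246 -1.9623] 0.808 wrist [ 0.0345 -0.1606  0.5368]
yel 40 50 [-0.0848  0.6062  2.79    2.3291  0.5504 -1.6546] 0.559 wrist [ 0.1414 -0.0709  0.6891]
yel 60 20 [-0.918   1.5088  2.7697  1.5752  0.8192 -2.69  ] 0.458 wrist [ 0.1593 -0.3879  0.3536]
yel 60 35 [-0.7144  1.1361  2.79    1.7216  0.7653 -2.3875] 0.47 w
[... 2066 characters left out ...]
-0.462   0.5368]
blue 75 50 [-0.6414  0.9057  2.79    1.8736  0.6614 -2.4424] 0.037 wrist [ 0.4239 -0.3272  0.6891]
blue 90 20 [-0.8065  1.3009  1.9799  0.8057  1.1232 -1.6775] 0.0 wrist [ 0.5555 -0.5795  0.3536]
blue 90 35 [-0.7168  1.0713  2.1733  0.9137  0.8946 -1.6703] 0.0 wrist [ 0.5555 -0.4841  0.5368]
blue 90 50 [-0.5552  0.8554  2.2919  1.0214  0.6952 -1.5783] 0.0 wrist [ 0.5555 -0.3446  0.6891]
blue 105 20 [-0.6376  1.3189  1.4415  0.625   1.5271 -1.337 ] 0.0 wrist [ 0.7479 -0.5541  0.3536]
blue 105 35 [-0.5685  1.0913  1.6785  0.6215  1.2506 -1.3096] 0.0 wrist [ 0.7232 -0.462   0.5368]
blue 105 50 [-0.4444  0.8821  1.8754  0.6278  0.9838 -1.2213] 0.0 wrist [ 0.6871 -0.3272  0.6891]
```

```bash
python3 - <<'E'
s=open("kin.py").read()
s=s.replace("a,h,L1,L2,Lt=P;","b,h,L1,L2,Lt=P;").replace("B.apply([a,0,h])","B.apply([0,b,h])").replace("fk(q,[0,*P])","fk(q,P)").replace("P0[1:]","[.066,.16,.61,.4,.3]").replace("P=[0,*fit(D).x]","P=fit(D).x")
open("kin.py","w").write(s)
E
python3 - <<'E'
from kin import *
f=fit(D); print(f.x,f.fun*1000)
w=np.load("w2.npz"); C=cam("wrist",dict(w)); X=onz(C,(193.5,104),.1088); print("steel",X,CR.T@(X-CO)*1000)
for nm,c in(("yel",[.531,.256]),("blue",[.5555,.164])):
  for hd in(15,30,45,60,75,90):
    for p in(25,40,50):
      R=ori(np.radians(hd),p); t=np.array([*c,.083])+R[:,2]*.005
      best=min((ik(t,R,np.r_[np.arctan2(c[1],c[0])-.3,.3,2,q4,1.2,q6],P) for q4 in(.3,1.5,2.9) for q6 in(-1.5,0,1.5)),key=lambda x:x[1])
      w=t-R[:,2]*P[4]; print(nm,hd,p,best[0],round(best[1],3),"wrist",w)
E
```

```text
[0.0656 0.1565 0.5903 0.3851 0.2606] [-0.6851  1.3261 -0.269   1.0737 -1.6011 -0.0261  0.1043  0.7785  0.2951]
steel [ 0.5829 -0.1591  0.1088] [ 29.1633  55.0549 108.8   ]
yel 15 25 [ 0.3871  0.7923  2.5105  3.2596  1.2945 -1.5499] 0.0 wrist [0.3072 0.196  0.191 ]
yel 15 40 [ 0.3757  0.6396  2.3954  3.2674  0.7668 -1.5882] 0.0 wrist [0.3418 0.2053 0.2473]
yel 15 50 [ 0.3673  0.5796  2.2972  3.3027  0.4355 -1.6362] 0.0 wrist [0.3723 0.2135 0.2788]
yel 30 25 [ 0.2175  0.795   2.5257  2.8547  1.3058 -1.6265] 0.0 wrist [0.3304 0.1402 0.191 ]
yel 30 40 [ 0.2454  0.6385  2.4065  2.8378  0.7801 -1.5331] 0.0 wrist [0.3614 0.1581 0.2473]
yel 30 50 [ 0.266   0.5776  2.3056  2.7575  0.4523 -1.4213] 0.0 wrist [0.3887 0.1738 0.2788]
yel 45 25 [ 0.0719  0.7867  2.4723  2.4593  1.2245 -1.6524] 0.0 wrist [0.3672 0.0922 0.191 ]
yel 45 40 [ 0.1302  0.6429  2.367   2.408   0.7713 -1.4557] 0.0 wrist [0.3925 0.1175 0.2473]
yel 45 50 [ 0.1748  0.5849  2.2755  2.243   0.4905 -1.2261] 0.0 wrist [0.4148 0.1398 0.2788]
yel 60 25 [-0.0246  0.7803  2.3655  2.0715  1.1365 -1.5749] 0.0 wrist [0.4152 0.0554 0.191 
[... 1758 characters left out ...]
t [ 0.4576 -0.0056  0.2473]
blue 60 50 [-0.093   0.6091  2.1839  1.5545  0.6239 -1.0105] 0.0 wrist [0.4733 0.0217 0.2788]
blue 75 25 [-0.2518  0.7968  2.155   1.4928  1.1409 -1.3618] 0.0 wrist [ 0.4955 -0.0598  0.191 ]
blue 75 40 [-0.1798  0.6909  2.1201  1.3776  0.8914 -1.1418] 0.0 wrist [ 0.5048 -0.0252  0.2473]
blue 75 50 [-0.1178  0.6387  2.0833  1.2269  0.7419 -0.9315] 0.0 wrist [0.513  0.0053 0.2788]
blue 90 25 [-0.2387  0.8266  1.994   1.2057  1.2309 -1.2396] 0.0 wrist [ 0.5555 -0.0677  0.191 ]
blue 90 40 [-0.1753  0.7273  1.9856  1.0949  1.0133 -1.0674] 0.0 wrist [ 0.5555 -0.0318  0.2473]
blue 90 50 [-0.1189  0.6744  1.972   0.9768  0.8792 -0.9114] 0.0 wrist [ 0.5555 -0.0003  0.2788]
```

```bash
cat >> kin.py <<'E'
def trace(wps,q):  # wps: list of (p,R,n); prints rows and checks joints
    from scipy.spatial.transform import Slerp
    p0,R0=fk(q,P)
    for p1,R1,n in wps:
        w=Ro.from_matrix(R0.T@R1).as_rotvec()/n; R=R0
        for i in range(n):
            dp=(p1-p0)/n; l=R.T@dp*1000; R=R@Ro.from_rotvec(w).as_matrix(); qn,e=ik(p0+dp*(i+1),R,q,P)
            print(np.round(l,1).tolist(),np.round(w,3).tolist(),"q",qn.round(2),"spd",(np.abs(qn-q)*12).max().round(2),"ERR" if e>.01 else ""); q=qn
        p0,R0=p1,R1; print()
    return q
E
python3 - <<'E'
from kin import *
o=r.get_obs(); a=np.array([.819*.977,-.819*.213,.574])
g=np.array([.5609,-.263,.1088])-.048*a; Rg=ori(yaw,85); d=Rg[:,2]; tg=g+.005*d; print(tg)
Ry_=ori(np.radians(75),30); yel=np.array([.531,.256,.085])+.005*Ry_[:,2]
up=tg+[0,0,.14]
trace([(tg-.08*d,Rg,4),(tg,Rg,4),(up,Rg,4),(np.array([.50,.05,.27]),ori(np.radians(31),57),9),(yel+[0,0,.09],Ry_,7),(yel,Ry_,3)],o["joint_pos"])
E
```

```text
[ 0.5229 -0.2547  0.0763]
[11.3, 4.7, 38.9] [-0.002, -0.022, 0.003] q [-0.62  0.26  1.87  0.08  0.87  1.12] spd 0.82 
[12.2, 4.6, 38.7] [-0.002, -0.022, 0.003] q [-0.6   0.33  1.88  0.07  0.82  1.14] spd 0.85 
[13.1, 4.5, 38.4] [-0.002, -0.022, 0.003] q [-0.59  0.4   1.87  0.06  0.77  1.15] spd 0.87 
[13.9, 4.4, 38.1] [-0.002, -0.022, 0.003] q [-0.58  0.48  1.86  0.05  0.73  1.17] spd 0.89 

[0.0, -0.0, 20.0] [0.0, 0.0, 0.0] q [-0.58  0.5   1.88  0.05  0.68  1.17] spd 0.55 
[0.0, -0.0, 20.0] [0.0, 0.0, 0.0] q [-0.58  0.53  1.89  0.05  0.64  1.17] spd 0.54 
[0.0, -0.0, 20.0] [0.0, 0.0, 0.0] q [-0.58  0.56  1.91  0.06  0.59  1.17] spd 0.53 
[0.0, -0.0, 20.0] [0.0, 0.0, 0.0] q [-0.58  0.59  1.92  0.06  0.55  1.16] spd 0.52 

[3.1, 0.0, -34.9] [0.0, 0.0, 0.0] q [-0.58  0.54  1.89  0.05  0.63  1.17] spd 0.97 
[3.1, 0.0, -34.9] [0.0, 0.0, 0.0] q [-0.58  0.5   1.85  0.05  0.71  1.18] spd 0.99 
[3.1, 0.0, -34.9] [0.0, 0.0, 0.0] q [-0.58  0.45  1.81  0.04  0.8   1.18] spd 1.0 
[3.1, 0.0, -34.9] [0.0, 0.0, 0.0] q [-0.58  0.42  1.76  0.04  0.88  1.19] spd 1.01 

[-9.3, -32.5, -6.8] [0.028, 0.05
[... 987 characters left out ...]
-18.1, 26.7] [0.08, 0.064, -0.076] q [-0.18  0.29  2.21  1.31  0.7  -0.54] spd 2.52 
[8.2, -15.2, 28.6] [0.08, 0.064, -0.076] q [-0.15  0.35  2.22  1.41  0.77 -0.72] spd 2.12 
[7.4, -12.3, 30.2] [0.08, 0.064, -0.076] q [-0.12  0.42  2.21  1.48  0.85 -0.87] spd 1.77 
[6.2, -9.3, 31.5] [0.08, 0.064, -0.076] q [-0.09  0.49  2.19  1.51  0.93 -0.99] spd 1.46 
[4.8, -6.3, 32.5] [0.08, 0.064, -0.076] q [-0.05  0.56  2.16  1.53  1.01 -1.09] spd 1.2 

[-26.0, 0.0, 15.0] [0.0, 0.0, 0.0] q [-0.05  0.62  2.18  1.58  1.01 -1.18] spd 1.11 
[-26.0, 0.0, 15.0] [0.0, 0.0, 0.0] q [-0.05  0.68  2.2   1.63  1.01 -1.27] spd 1.08 
[-26.0, 0.0, 15.0] [0.0, 0.0, 0.0] q [-0.05  0.74  2.21  1.67  1.02 -1.36] spd 1.03
```

servo_tool --moves '[{"jaw": 0.7, "linear": [11.3, 4.7, 38.9], "delta_rot": [-0.002, -0.022, 0.003]}, {"jaw": 0.7, "linear": [12.2, 4.6, 38.7], "delta_rot": [-0.002, -0.022, 0.003]}, {"jaw": 0.7, "linear": [13.1, 4.5, 38.4], "delta_rot": [-0.002, -0.022, 0.003]}, {"jaw": 0.7, "linear": [13.9, 4.4, 38.1], "delta_rot": [-0.002, -0.022, 0.003]}, {"jaw": 0.7, "linear": [0, 0, 0], "delta_rot": [0, 0, 0]}]'

```text
clock: 1.97
tool_pos: [0.5153, -0.2566, 0.1448]
tool_rot: [[0.972, -0.223, 0.071], [-0.222, -0.975, -0.011], [0.071, -0.005, -0.997]]
ft_force: [-0.6, 2.1, -1.1]
width: 0.0592
finger_force: 0.0
```

Run:
```python
from kin import *
o=r.get_obs(); im=r.capture("wrist"); C=cam("wrist",o); cv2.imwrite("pics/w3.png",im[:,:,::-1])
np.savez("w3.npz",**{k:o[k] for k in("tool_pos","tool_rot","joint_pos")})
print(o["tool_pos"],o["tool_rot"],o["ft_force"])
tg=np.array([.5229,-.2547,.0763]); print(proj(C,tg), o["tool_rot"].T@(tg-o["tool_pos"])*1000)
m=mask(im,(15,100,60),(30,255,255),(0,0,560,420)); ys,xs=np.nonzero(m)
for y in range(ys.min(),ys.max(),15): print(y,xs[ys==y].min(),xs[ys==y].max())
a=np.array([.819*.977,-.819*.213,.574])
for s in(-.048,0,.048): print(s,proj(C,np.array([.5225,-.2546,.0813])+s*a))
```

```text
[ 0.5153 -0.2566  0.1448] [[ 0.9723 -0.2227  0.0707]
 [-0.2225 -0.9749 -0.0114]
 [ 0.0715 -0.0046 -0.9974]] [-0.6296  2.0914 -1.1008]
[274.4554 224.2917] [ 2.0741 -3.2183 68.8842]
153 272 272
168 248 293
183 247 295
198 249 295
213 251 295
228 253 294
243 255 294
258 250 303
273 249 304
288 249 305
303 247 306
-0.048 [275.8137 269.4362]
0 [274.2833 226.825 ]
0.048 [272.1363 167.0495]
```

View pics/w3.png

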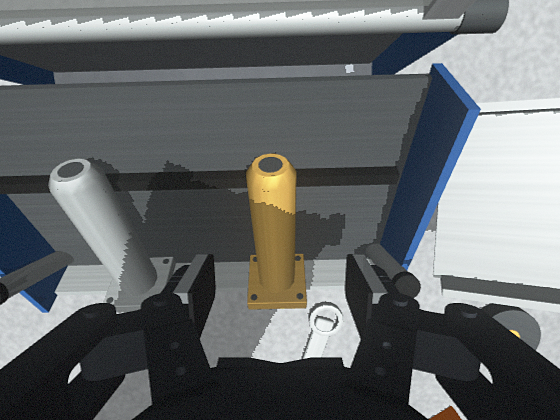

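Close view: the brass end face at (270,166) falls where predicted, the shank is between the fingers, and the steel end is at (73,170). Descending now.

servo_tool --moves '[{"jaw": 0.7, "linear": [0.5, -0.8, 17.2], "delta_rot": [0, 0, 0]}, {"jaw": 0.7, "linear": [0.5, -0.8, 17.2], "delta_rot": [0, 0, 0]}, {"jaw": 0.7, "linear": [0.5, -0.8, 17.2], "delta_rot": [0, 0, 0]}, {"jaw": 0.7, "linear": [0.5, -0.8, 17.2], "delta_rot": [0, 0, 0]}, {"jaw": 0.7, "linear": [0, 0, 0], "delta_rot": [0, 0, 0]}]'

```text
clock: 2.43
tool_pos: [0.5229, -0.2542, 0.0846]
tool_rot: [[0.972, -0.223, 0.08], [-0.222, -0.975, -0.017], [0.082, -0.002, -0.997]]
ft_force: [-0.6, 0.6, -1.5]
width: 0.0595
finger_force: 0.0
```

servo_tool --moves '[{"jaw": 0.2, "linear": [0, 0, 0], "delta_rot": [0, 0, 0]}, {"jaw": 0.1, "linear": [0, 0, 0], "delta_rot": [0, 0, 0]}, {"jaw": 0.1, "linear": [0, 0, 0], "delta_rot": [0, 0, 0]}, {"jaw": 0.1, "linear": [0, 0, 0], "delta_rot": [0, 0, 0]}, {"jaw": 0.1, "linear": [0, 0, 0], "delta_rot": [0, 0, 0]}]'

```text
clock: 2.85
tool_pos: [0.5242, -0.2545, 0.0875]
tool_rot: [[0.971, -0.223, 0.084], [-0.222, -0.975, -0.019], [0.086, 0.0, -0.996]]
ft_force: [-2.4, -0.4, 8.4]
width: 0.025
finger_force: 58.4
```

The commanded pose lagged behind the measured reading, so I'm 11 mm too high. I'll reopen, go down and regrip.

servo_tool --moves '[{"jaw": 0.7, "linear": [0, 0, 0], "delta_rot": [0, 0, 0]}, {"jaw": 0.7, "linear": [0, 0, 0], "delta_rot": [0, 0, 0]}, {"jaw": 0.7, "linear": [0, 0, 0], "delta_rot": [0, 0, 0]}, {"jaw": 0.7, "linear": [0, 0, 0], "delta_rot": [0, 0, 0]}, {"jaw": 0.7, "linear": [0, 0, 0], "delta_rot": [0, 0, 0]}]'

```text
clock: 3.27
tool_pos: [0.5239, -0.2538, 0.0855]
tool_rot: [[0.971, -0.223, 0.082], [-0.222, -0.975, -0.018], [0.084, -0.001, -0.996]]
ft_force: [-0.1, -0.3, -0.4]
width: 0.0595
finger_force: 0.0
```

servo_tool --moves '[{"jaw": 0.7, "linear": [-1, 1, 5], "delta_rot": [0, 0, 0]}, {"jaw": 0.7, "linear": [-1, 1, 6], "delta_rot": [0, 0, 0]}, {"jaw": 0.7, "linear": [0, 0, 0], "delta_rot": [0, 0, 0]}, {"jaw": 0.7, "linear": [0, 0, 0], "delta_rot": [0, 0, 0]}, {"jaw": 0.7, "linear": [0, 0, 0], "delta_rot": [0, 0, 0]}]'

```text
clock: 3.68
tool_pos: [0.5224, -0.2555, 0.074]
tool_rot: [[0.971, -0.223, 0.081], [-0.222, -0.975, -0.017], [0.083, -0.001, -0.997]]
ft_force: [0.1, 0.4, 0.1]
width: 0.0597
finger_force: 0.0
```

Run:
```python
from kin import *
o=r.get_obs(); im=r.capture("wrist"); C=cam("wrist",o)
print(o["tool_pos"],o["tool_rot"][:,2],o["ft_force"],o["width"],o["qd"])
m=mask(im,(15,100,60),(30,255,255),(0,0,560,420)); ys,xs=np.nonzero(m)
print([(y,xs[ys==y].min(),xs[ys==y].max()) for y in range(ys.min(),ys.max(),20)])
a=np.array([.819*.977,-.819*.213,.574])
for s in(-.048,0,.048): print(s,proj(C,np.array([.5225,-.2546,.0813])+s*a))
```

```text
[ 0.5224 -0.2555  0.074 ] [ 0.0814 -0.0174 -0.9965] [0.0998 0.4359 0.1239] 0.059691464188454744 [ 0.0008 -0.0057 -0.0023  0.001   0.0006 -0.0006]
[(177, np.int64(271), np.int64(276)), (197, np.int64(240), np.int64(309)), (217, np.int64(234), np.int64(313)), (237, np.int64(237), np.int64(311)), (257, np.int64(241), np.int64(309)), (277, np.int64(244), np.int64(308)), (297, np.int64(248), np.int64(306)), (317, np.int64(243), np.int64(315)), (337, np.int64(241), np.int64(317)), (357, np.int64(240), np.int64(319))]
-0.048 [278.4653 332.2408]
0 [277.0651 283.1659]
0.048 [274.7473 201.9297]
```

servo_tool --moves '[{"jaw": 0.5, "linear": [0, 0, 1.5], "delta_rot": [0, 0, 0]}, {"jaw": 0.1, "linear": [0, 0, 0], "delta_rot": [0, 0, 0]}, {"jaw": 0.1, "linear": [0, 0, 0], "delta_rot": [0, 0, 0]}, {"jaw": 0.1, "linear": [0, 0, 0], "delta_rot": [0, 0, 0]}, {"jaw": 0.1, "linear": [0, 0, 0], "delta_rot": [0, 0, 0]}]'

```text
clock: 4.15
tool_pos: [0.5226, -0.2555, 0.0731]
tool_rot: [[0.971, -0.223, 0.082], [-0.222, -0.975, -0.018], [0.084, -0.001, -0.996]]
ft_force: [0.6, 2.3, 3.8]
width: 0.026
finger_force: 58.8
```

servo_tool --moves '[{"jaw": 0.1, "linear": [0, 0, 0], "delta_rot": [0, 0, 0]}, {"jaw": 0.1, "linear": [0, 0, 0], "delta_rot": [0, 0, 0]}, {"jaw": 0.1, "linear": [0, 0, 0], "delta_rot": [0, 0, 0]}]'

```text
clock: 4.4
tool_pos: [0.5226, -0.2555, 0.073]
tool_rot: [[0.971, -0.223, 0.082], [-0.222, -0.975, -0.018], [0.084, -0.001, -0.996]]
ft_force: [-0.1, 1.1, 5.6]
width: 0.026
finger_force: 59.0
```

servo_tool --moves '[{"jaw": 0.1, "linear": [1, 0, -12], "delta_rot": [0, 0, 0]}, {"jaw": 0.1, "linear": [2, 0, -25], "delta_rot": [0, 0, 0]}, {"jaw": 0.1, "linear": [3, 0, -35], "delta_rot": [0, 0, 0]}, {"jaw": 0.1, "linear": [3, 0, -35], "delta_rot": [0, 0, 0]}, {"jaw": 0.1, "linear": [2, 0, -25], "delta_rot": [0, 0, 0]}]'

```text
clock: 4.82
tool_pos: [0.5224, -0.2557, 0.2072]
tool_rot: [[0.971, -0.223, 0.082], [-0.222, -0.975, -0.018], [0.084, -0.001, -0.996]]
ft_force: [1.4, 0.4, -5.5]
width: 0.0257
finger_force: 60.1
```

servo_tool --moves '[{"jaw": 0.1, "linear": [1, 0, -8], "delta_rot": [0, 0, 0]}, {"jaw": 0.1, "linear": [0, 0, 0], "delta_rot": [0, 0, 0]}, {"jaw": 0.1, "linear": [0, 0, 0], "delta_rot": [0, 0, 0]}, {"jaw": 0.1, "linear": [0, 0, 0], "delta_rot": [0, 0, 0]}]'

```text
clock: 5.15
tool_pos: [0.522, -0.2554, 0.211]
tool_rot: [[0.972, -0.223, 0.079], [-0.222, -0.975, -0.016], [0.08, -0.002, -0.997]]
ft_force: [-0.6, 0.3, -5.8]
width: 0.0264
finger_force: 60.1
```

Run:
```python
from kin import *
o=r.get_obs(); im=r.capture("wrist"); C=cam("wrist",o); cv2.imwrite("pics/w4.png",im[:,:,::-1])
print(o["clock"],o["tool_pos"],o["tool_rot"][:,2],o["ft_force"],o["width"],o["qd"])
m=mask(im,(15,100,60),(30,255,255),(0,0,560,420)); ys,xs=np.nonzero(m)
print([(y,xs[ys==y].min(),xs[ys==y].max()) for y in range(ys.min(),ys.max(),20)])
A=[cam("wrist",dict(np.load(n))) for n in("w2.npz","w3.npz")]; print("steel end",tri(A,[(193.5,104),(73,170)]),"brass",tri(A,[(300,104),(270.5,166)]))
# plan to yellow from this pose, tilt from 85.2 -> 30.2
Rg=o["tool_rot"]; R2=ori(np.radians(75),30); yel=np.array([.531,.256,.100])+.0*R2[:,2]
trace([(np.array([.50,.05,.29]),ori(np.radians(31),57),10),(yel+[0,0,.09],R2,12)],o["joint_pos"])
```

```text
5.15 [ 0.522  -0.2554  0.211 ] [ 0.0788 -0.0157 -0.9968] [-0.5623  0.2706 -5.8392] 0.026411748042266436 [-0.0008  0.0053 -0.0043 -0.0015  0.0049  0.0011]
[(177, np.int64(276), np.int64(283)), (197, np.int64(246), np.int64(313)), (217, np.int64(240), np.int64(320)), (237, np.int64(242), np.int64(317)), (257, np.int64(245), np.int64(314)), (277, np.int64(248), np.int64(312)), (297, np.int64(250), np.int64(310)), (317, np.int64(248), np.int64(311)), (337, np.int64(245), np.int64(314)), (357, np.int64(241), np.int64(319))]
steel end (array([ 0.5833, -0.1588,  0.1068]), np.float64(0.00035959386456655264)) brass (array([ 0.5613, -0.2626,  0.107 ]), np.float64(0.0005342362578244542))
[-8.9, -29.5, -8.6] [0.025, 0.047, -0.073] q [-0.56  0.39  1.81  0.09  0.84  1.11] spd 0.99 
[-6.3, -30.3, -8.2] [0.025, 0.047, -0.073] q [-0.53  0.35  1.86  0.15  0.8   1.02] spd 1.04 
[-3.7, -30.8, -7.7] [0.025, 0.047, -0.073] q [-0.5   0.31  1.9   0.21  0.76  0.93] spd 1.08 
[-1.0, -31.2, -7.0] [0.025, 0.047, -0.073] q [-0.47  0.27  1.94  0.28  0.73  0.84] spd 1.12 
[1.6, -31.3, -6.2] [0.025, 0.047, -0.073] 
[... 907 characters left out ...]
0.037, -0.044] q [-0.18  0.25  2.19  1.23  0.71 -0.44] spd 1.47 
[4.4, -8.9, 16.5] [0.047, 0.037, -0.044] q [-0.17  0.29  2.19  1.3   0.75 -0.55] spd 1.35 
[4.2, -7.9, 17.1] [0.047, 0.037, -0.044] q [-0.15  0.32  2.2   1.36  0.79 -0.66] spd 1.23 
[3.9, -6.9, 17.6] [0.047, 0.037, -0.044] q [-0.14  0.36  2.2   1.4   0.84 -0.75] spd 1.11 
[3.5, -5.9, 18.0] [0.047, 0.037, -0.044] q [-0.12  0.4   2.19  1.44  0.88 -0.83] spd 1.01 
[3.1, -4.9, 18.4] [0.047, 0.037, -0.044] q [-0.1   0.45  2.18  1.47  0.93 -0.91] spd 0.91 
[2.6, -3.9, 18.7] [0.047, 0.037, -0.044] q [-0.08  0.49  2.17  1.48  0.97 -0.98] spd 0.81 
[2.0, -2.9, 18.9] [0.047, 0.037, -0.044] q [-0.06  0.53  2.15  1.49  1.02 -1.04] spd 0.73
```

View pics/w4.png

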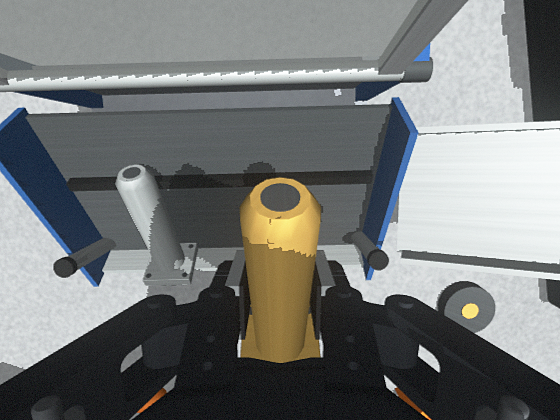

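Brass is lifted and held firmly, with its end face at (280,197). The tray shows only steel, whose end is at (131,172). Carrying brass to the yellow bay.

servo_tool --moves '[{"jaw": 0.1, "linear": [-8.9, -29.5, -8.6], "delta_rot": [0.025, 0.047, -0.073]}, {"jaw": 0.1, "linear": [-6.3, -30.3, -8.2], "delta_rot": [0.025, 0.047, -0.073]}, {"jaw": 0.1, "linear": [-3.7, -30.8, -7.7], "delta_rot": [0.025, 0.047, -0.073]}, {"jaw": 0.1, "linear": [-1, -31.2, -7], "delta_rot": [0.025, 0.047, -0.073]}, {"jaw": 0.1, "linear": [1.6, -31.3, -6.2], "delta_rot": [0.025, 0.047, -0.073]}]'

```text
clock: 5.62
tool_pos: [0.5083, -0.0999, 0.2514]
tool_rot: [[0.936, 0.16, 0.313], [0.135, -0.986, 0.098], [0.325, -0.05, -0.944]]
ft_force: [-0.1, 0.1, -4.6]
width: 0.0261
finger_force: 60.4
```

servo_tool --moves '[{"jaw": 0.1, "linear": [4.1, -31.3, -5.3], "delta_rot": [0.025, 0.047, -0.073]}, {"jaw": 0.1, "linear": [6.6, -31, -4.3], "delta_rot": [0.025, 0.047, -0.073]}, {"jaw": 0.1, "linear": [9.1, -30.5, -3.2], "delta_rot": [0.025, 0.047, -0.073]}, {"jaw": 0.1, "linear": [11.4, -29.8, -2], "delta_rot": [0.025, 0.047, -0.073]}, {"jaw": 0.1, "linear": [13.6, -28.9, -0.6], "delta_rot": [0.025, 0.047, -0.073]}]'

```text
clock: 6.03
tool_pos: [0.4947, 0.0543, 0.2911]
tool_rot: [[0.717, 0.516, 0.468], [0.432, -0.856, 0.283], [0.547, -0.0, -0.837]]
ft_force: [1.2, -0.8, -4.6]
width: 0.0261
finger_force: 60.4
```

servo_tool --moves '[{"jaw": 0.1, "linear": [4.7, -13.4, 13], "delta_rot": [0.047, 0.037, -0.044]}, {"jaw": 0.1, "linear": [4.8, -12.5, 13.8], "delta_rot": [0.047, 0.037, -0.044]}, {"jaw": 0.1, "linear": [4.8, -11.7, 14.5], "delta_rot": [0.047, 0.037, -0.044]}, {"jaw": 0.1, "linear": [4.8, -10.8, 15.2], "delta_rot": [0.047, 0.037, -0.044]}, {"jaw": 0.1, "linear": [4.6, -9.8, 15.9], "delta_rot": [0.047, 0.037, -0.044]}]'

```text
clock: 6.45
tool_pos: [0.5083, 0.1394, 0.249]
tool_rot: [[0.492, 0.757, 0.43], [0.521, -0.652, 0.551], [0.697, -0.047, -0.715]]
ft_force: [-0.4, 0.4, -4.5]
width: 0.0261
finger_force: 60.5
```

servo_tool --moves '[{"jaw": 0.1, "linear": [4.4, -8.9, 16.5], "delta_rot": [0.047, 0.037, -0.044]}, {"jaw": 0.1, "linear": [4.2, -7.9, 17.1], "delta_rot": [0.047, 0.037, -0.044]}, {"jaw": 0.1, "linear": [3.9, -6.9, 17.6], "delta_rot": [0.047, 0.037, -0.044]}, {"jaw": 0.1, "linear": [3.5, -5.9, 18], "delta_rot": [0.047, 0.037, -0.044]}, {"jaw": 0.1, "linear": [3.1, -4.9, 18.4], "delta_rot": [0.047, 0.037, -0.044]}]'

```text
clock: 6.87
tool_pos: [0.5215, 0.2252, 0.2071]
tool_rot: [[0.238, 0.925, 0.298], [0.513, -0.38, 0.77], [0.825, -0.03, -0.565]]
ft_force: [0.1, -0.2, -4.0]
width: 0.026
finger_force: 60.6
```

servo_tool --moves '[{"jaw": 0.1, "linear": [2.6, -3.9, 18.7], "delta_rot": [0.047, 0.037, -0.044]}, {"jaw": 0.1, "linear": [2, -2.9, 18.9], "delta_rot": [0.047, 0.037, -0.044]}, {"jaw": 0.1, "linear": [0, 0, 0], "delta_rot": [0, 0, 0]}, {"jaw": 0.1, "linear": [0, 0, 0], "delta_rot": [0, 0, 0]}, {"jaw": 0.1, "linear": [0, 0, 0], "delta_rot": [0, 0, 0]}]'

```text
clock: 7.28
tool_pos: [0.5267, 0.2588, 0.1917]
tool_rot: [[0.137, 0.965, 0.225], [0.482, -0.264, 0.835], [0.865, -0.006, -0.502]]
ft_force: [-0.6, -0.1, -4.6]
width: 0.0258
finger_force: 60.9
```

Run:
```python
from kin import *
o=r.get_obs(); print(o["clock"],o["tool_pos"],o["tool_rot"],o["ft_force"],o["torque"],o["width"],np.abs(o["qd"]).max(),o["joint_pos"])
R=ori(np.radians(75),30); print("rot to go",Ro.from_matrix(o["tool_rot"].T@R).as_rotvec())
I={n:r.capture(n) for n in("top","side","wrist")}
z=np.zeros((420,800,3),np.uint8); z[:300,:400]=cv2.resize(I["top"][130:280,120:320],None,fx=2,fy=2); z[:,400:]=cv2.resize(I["side"][170:380,120:320],None,fx=2,fy=2)
z[300:,:160]=cv2.resize(I["wrist"],(160,120)); cv2.imwrite("pics/p1.png",z[:,:,::-1]); [cv2.imwrite(f"pics/{n}2.png",I[n][:,:,::-1]) for n in I]
for n,roi in(("top",(170,170,260,240)),("side",(170,170,320,340))):
    m=mask(I[n],(15,90,50),(26,230,255),roi); print(n,m.sum(),*box(m)[:3])
```

```text
7.2833 [0.5267 0.2588 0.1917] [[ 0.1374  0.9646  0.2251]
 [ 0.4824 -0.2637  0.8353]
 [ 0.8651 -0.0062 -0.5015]] [-0.6341 -0.1426 -4.6369] [-1.0855  0.2967 -0.0315] 0.025841944237675156 0.02446979586862484 [-0.029   0.5527  2.0835  1.4912  1.005  -0.9718]
rot to go [ 0.0012  0.0018 -0.0079]
top 194 [187.25 200.75] [175.7 196.9] [198.8 204.6]
side 747 [200.9566 242.6643] [192.4918 214.6653] [209.4214 270.6633]
```

View pics/p1.png

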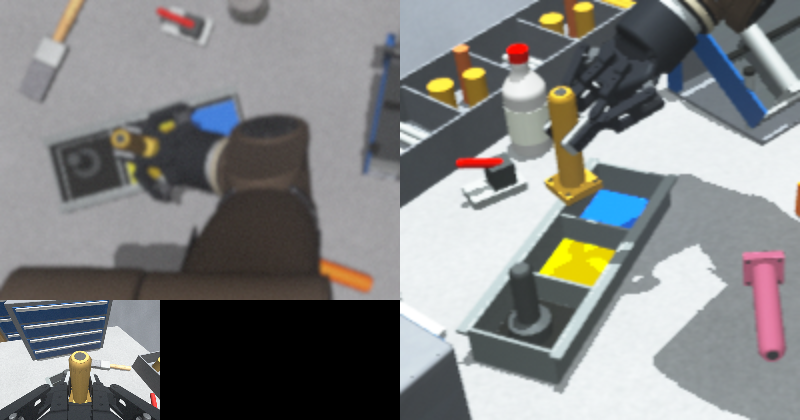

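The brass spindle hangs nearly upright beside the tote. Its end face is at side (200,216) and top (180,199), and the bay floors are clear. Computing its actual tilt and the remaining shift.

Run:
```python
from kin import *
o=r.get_obs(); p,R=o["tool_pos"],o["tool_rot"]
Rg=np.array([[.971,-.223,.082],[-.222,-.975,-.018],[.084,-.001,-.996]]); pg=np.array([.5226,-.2555,.073])
for yw in(yaw,np.radians(-11.5)):
  a=np.array([.819*np.cos(yw),.819*np.sin(yw),.574]); E=np.array([.5611,-.2628,.107]); F=E-.120*a
  an=R@Rg.T@a; print("axis",an,"end",p+R@Rg.T@(E-pg),"flange",p+R@Rg.T@(F-pg))
T,S=cam("top"),cam("side"); X,e=tri([T,S],[(180.5,199),(200.5,216)]); print("end meas",X,e)
F=X-.12*an; print(proj(S,F),proj(S,X-[0,0,.12]))
Y=cv2.imread("pics/top0.png")[:,:,::-1]
# tote outer: yellow/blue centres on liner height
for n,u in(("y",(195.64,204.69)),("b",(226.18,196.18))): print(n,onz(T,u,.008))
```

```text
axis [-0.0009 -0.0031  0.9997] end [0.5242 0.2537 0.2445] flange [0.5244 0.254  0.1245]
axis [-0.0168  0.0011  0.9996] end [0.5242 0.2537 0.2445] flange [0.5263 0.2535 0.1245]
end meas [0.5251 0.2519 0.2425] 0.0005212389397166738
[206.0491 263.2446] [206.7252 263.6244]
y [0.5308 0.2581 0.008 ]
b [0.5554 0.1653 0.008 ]
```

servo_tool --moves '[{"jaw": 0.1, "linear": [-17.8, 1.2, 11.1], "delta_rot": [0, 0, 0]}, {"jaw": 0.1, "linear": [-17.8, 1.2, 11.1], "delta_rot": [0, 0, 0]}, {"jaw": 0.1, "linear": [-17.8, 1.2, 11.1], "delta_rot": [0, 0, 0]}, {"jaw": 0.1, "linear": [-17.8, 1.2, 11.1], "delta_rot": [0, 0, 0]}, {"jaw": 0.1, "linear": [-17.8, 1.2, 11.1], "delta_rot": [0, 0, 0]}]'

```text
clock: 7.85
tool_pos: [0.5337, 0.2607, 0.0874]
tool_rot: [[0.134, 0.965, 0.227], [0.482, -0.264, 0.836], [0.866, -0.003, -0.5]]
ft_force: [0.3, -0.3, -4.3]
width: 0.0261
finger_force: 60.9
```

servo_tool --moves '[{"jaw": 0.1, "linear": [0, 0, 0], "delta_rot": [0, 0, 0]}, {"jaw": 0.1, "linear": [0, 0, 0], "delta_rot": [0, 0, 0]}, {"jaw": 0.1, "linear": [-3.5, 0, 2], "delta_rot": [0, 0, 0]}, {"jaw": 0.1, "linear": [0, 0, 0], "delta_rot": [0, 0, 0]}, {"jaw": 0.1, "linear": [0, 0, 0], "delta_rot": [0, 0, 0]}]'

```text
clock: 8.27
tool_pos: [0.5336, 0.2611, 0.0848]
tool_rot: [[0.133, 0.965, 0.226], [0.481, -0.263, 0.836], [0.866, -0.003, -0.499]]
ft_force: [0.0, 0.9, -5.0]
width: 0.0262
finger_force: 60.9
```

Run:
```python
from kin import *
o=r.get_obs(); print(o["clock"],o["tool_pos"],o["ft_force"],o["width"])
I=r.capture("side"); cv2.imwrite("pics/s3.png",I[:,:,::-1])
m=mask(I,(15,90,50),(26,230,255),(150,170,320,340)); ys,xs=np.nonzero(m); print(ys.min(),ys.max(),xs[ys<ys.min()+12].mean()); 
S=cam("side"); print([ (z,proj(S,[.5311,.256,z])) for z in(.128,.135,.008,.015)])
```

```text
8.2667 [0.5336 0.2611 0.0848] [ 0.0078  0.9048 -5.0416] 0.026156794094699582
255 310 203.9811320754717
[(0.128, array([202.979, 261.613])), (0.135, array([202.6081, 258.9855])), (0.008, array([208.9333, 303.7949])), (0.015, array([208.6056, 301.4739]))]
```

servo_tool --moves '[{"jaw": 0.1, "linear": [-3.5, 0, 2], "delta_rot": [0, 0, 0]}, {"jaw": 0.1, "linear": [0, 0, 0], "delta_rot": [0, 0, 0]}, {"jaw": 0.1, "linear": [0, 0, 0], "delta_rot": [0, 0, 0]}]'

```text
clock: 8.57
tool_pos: [0.5333, 0.2612, 0.0797]
tool_rot: [[0.135, 0.965, 0.225], [0.481, -0.262, 0.836], [0.866, -0.004, -0.5]]
ft_force: [-1.0, 0.4, -5.2]
width: 0.0258
finger_force: 60.9
```

servo_tool --moves '[{"jaw": 0.1, "linear": [-1.7, 0, 1], "delta_rot": [0, 0, 0]}, {"jaw": 0.1, "linear": [0, 0, 0], "delta_rot": [0, 0, 0]}, {"jaw": 0.1, "linear": [0, 0, 0], "delta_rot": [0, 0, 0]}]'

```text
clock: 8.82
tool_pos: [0.5333, 0.2612, 0.0776]
tool_rot: [[0.135, 0.965, 0.225], [0.481, -0.262, 0.836], [0.866, -0.004, -0.5]]
ft_force: [0.5, -0.2, -4.6]
width: 0.0262
finger_force: 60.9
```

servo_tool --moves '[{"jaw": 0.1, "linear": [-1.2, 0, 0.7], "delta_rot": [0, 0, 0]}, {"jaw": 0.1, "linear": [0, 0, 0], "delta_rot": [0, 0, 0]}, {"jaw": 0.1, "linear": [0, 0, 0], "delta_rot": [0, 0, 0]}, {"jaw": 0.1, "linear": [0, 0, 0], "delta_rot": [0, 0, 0]}]'

```text
clock: 9.15
tool_pos: [0.5333, 0.2612, 0.0763]
tool_rot: [[0.135, 0.965, 0.225], [0.481, -0.262, 0.836], [0.866, -0.004, -0.5]]
ft_force: [0.7, -0.0, -4.9]
width: 0.0261
finger_force: 60.9
```

No contact yet, so I'll go down in 1 mm steps.

servo_tool --moves '[{"jaw": 0.1, "linear": [-0.9, 0, 0.5], "delta_rot": [0, 0, 0]}, {"jaw": 0.1, "linear": [0, 0, 0], "delta_rot": [0, 0, 0]}, {"jaw": 0.1, "linear": [0, 0, 0], "delta_rot": [0, 0, 0]}]'

```text
clock: 9.4
tool_pos: [0.5333, 0.2612, 0.0754]
tool_rot: [[0.135, 0.965, 0.225], [0.481, -0.262, 0.837], [0.866, -0.004, -0.499]]
ft_force: [-0.6, -0.2, -3.9]
width: 0.0259
finger_force: 60.9
```

servo_tool --moves '[{"jaw": 0.1, "linear": [-0.7, 0, 0.4], "delta_rot": [0, 0, 0]}, {"jaw": 0.1, "linear": [0, 0, 0], "delta_rot": [0, 0, 0]}, {"jaw": 0.1, "linear": [0, 0, 0], "delta_rot": [0, 0, 0]}]'

```text
clock: 9.65
tool_pos: [0.5333, 0.2614, 0.0752]
tool_rot: [[0.134, 0.965, 0.225], [0.48, -0.262, 0.837], [0.867, -0.004, -0.498]]
ft_force: [-1.5, -0.5, 5.2]
width: 0.026
finger_force: 61.4
```

Contact: the force went from -5 to +5 N. Releasing and backing out.

servo_tool --moves '[{"jaw": 0.35, "linear": [0, 0, 0], "delta_rot": [0, 0, 0]}, {"jaw": 0.4, "linear": [0, 0, 0], "delta_rot": [0, 0, 0]}, {"jaw": 0.5, "linear": [0, 0, 0], "delta_rot": [0, 0, 0]}, {"jaw": 0.6, "linear": [0, 0, 0], "delta_rot": [0, 0, 0]}, {"jaw": 0.65, "linear": [0, 0, 0], "delta_rot": [0, 0, 0]}]'

```text
clock: 10.07
tool_pos: [0.5333, 0.2612, 0.0744]
tool_rot: [[0.135, 0.965, 0.225], [0.481, -0.263, 0.836], [0.866, -0.004, -0.5]]
ft_force: [0.0, -0.2, 0.2]
width: 0.0557
finger_force: 0.0
```

servo_tool --moves '[{"jaw": 0.7, "linear": [0, 0, -10], "delta_rot": [0, 0, 0]}, {"jaw": 0.7, "linear": [0, 0, -20], "delta_rot": [0, 0, 0]}, {"jaw": 0.7, "linear": [0, 0, -30], "delta_rot": [0, 0, 0]}, {"jaw": 0.7, "linear": [0, 0, -35], "delta_rot": [0, 0, 0]}, {"jaw": 0.7, "linear": [0, 0, -35], "delta_rot": [0, 0, 0]}]'

```text
clock: 10.48
tool_pos: [0.503, 0.1512, 0.14]
tool_rot: [[0.135, 0.965, 0.224], [0.482, -0.262, 0.836], [0.866, -0.005, -0.5]]
ft_force: [0.7, -0.3, -0.4]
width: 0.0602
finger_force: 0.0
```

Run:
```python
from kin import *
o=r.get_obs(); print(o["clock"],o["tool_pos"],o["ft_force"],o["width"],o["joint_pos"])
I=r.capture("side"); cv2.imwrite("pics/s4.png",I[:,:,::-1])
m=mask(I,(15,90,50),(26,230,255),(150,170,320,340)); ys,xs=np.nonzero(m); print(ys.min(),ys.max(),[(y,xs[ys==y].min(),xs[ys==y].max()) for y in range(ys.min(),ys.max(),8)])
S=cam("side"); print([ (z,proj(S,[.5305,.2565,z])) for z in(.128,.068,.008)])
# plan to steel
a=np.array([.819*np.cos(yaw),.819*np.sin(yaw),.574]); g=np.array([.5833,-.1588,.107])-.048*a; Rg=ori(yaw,85); d=Rg[:,2]
tg=g+.0085*d; print("grasp",g,tg)
q=trace([(np.array([.49,.06,.29]),ori(np.radians(31),57),11),(tg-.12*d,Rg,10)],o["joint_pos"])
```

```text
10.4833 [0.503  0.1512 0.14  ] [ 0.6784 -0.281  -0.4095] 0.060210881020240435 [-0.2702  0.6437  2.164   1.376   1.0814 -1.1844]
260 311 [(260, np.int64(202), np.int64(207)), (268, np.int64(198), np.int64(210)), (276, np.int64(200), np.int64(210)), (284, np.int64(200), np.int64(212)), (292, np.int64(202), np.int64(213)), (300, np.int64(198), np.int64(219)), (308, np.int64(200), np.int64(216))]
[(0.128, array([203.0308, 261.836 ])), (0.068, array([206.1002, 283.5856])), (0.008, array([208.9854, 304.0289]))]
grasp [ 0.5449 -0.1502  0.0794] [ 0.5457 -0.1504  0.071 ]
[7.6, -2.2, -15.1] [-0.051, -0.041, 0.048] q [-0.28  0.59  2.19  1.39  1.03 -1.12] spd 0.79 
[6.8, -1.7, -15.5] [-0.051, -0.041, 0.048] q [-0.28  0.53  2.21  1.39  0.98 -1.04] spd 0.9 
[6.1, -1.2, -15.9] [-0.051, -0.041, 0.048] q [-0.29  0.47  2.22  1.38  0.93 -0.96] spd 1.03 
[5.4, -0.7, -16.1] [-0.051, -0.041, 0.048] q [-0.29  0.42  2.23  1.36  0.87 -0.86] spd 1.17 
[4.8, -0.1, -16.4] [-0.051, -0.041, 0.048] q [-0.28  0.36  2.23  1.33  0.82 -0.75] spd 1.33 
[4.1, 0.5, -16.5] [-0.051, -0.041, 0.048] q [-0.28  0.31  2.22  1.2
[... 702 characters left out ...]
46, 0.073] q [-0.27  0.17  2.08  0.48  0.6   0.63] spd 1.46 
[-5.7, 21.6, 7.4] [-0.025, -0.046, 0.073] q [-0.29  0.2   2.06  0.4   0.61  0.75] spd 1.44 
[-3.8, 21.7, 8.2] [-0.025, -0.046, 0.073] q [-0.31  0.23  2.03  0.32  0.63  0.87] spd 1.41 
[-1.8, 21.7, 8.8] [-0.025, -0.046, 0.073] q [-0.33  0.26  2.    0.25  0.65  0.98] spd 1.36 
[0.2, 21.5, 9.4] [-0.025, -0.046, 0.073] q [-0.34  0.3   1.97  0.19  0.68  1.09] spd 1.3 
[2.2, 21.2, 9.9] [-0.025, -0.046, 0.073] q [-0.36  0.33  1.94  0.12  0.71  1.19] spd 1.23 
[4.2, 20.7, 10.3] [-0.025, -0.046, 0.073] q [-0.38  0.37  1.9   0.07  0.74  1.29] spd 1.16 
[6.2, 20.1, 10.5] [-0.025, -0.046, 0.073] q [-0.4   0.41  1.86  0.02  0.78  1.38] spd 1.09
```

Brass stands upright in the yellow bay: its end is at side row 260, as predicted. Going back to steel.

servo_tool --moves '[{"jaw": 0.7, "linear": [7.6, -2.2, -15.1], "delta_rot": [-0.051, -0.041, 0.048]}, {"jaw": 0.7, "linear": [6.8, -1.7, -15.5], "delta_rot": [-0.051, -0.041, 0.048]}, {"jaw": 0.7, "linear": [6.1, -1.2, -15.9], "delta_rot": [-0.051, -0.041, 0.048]}, {"jaw": 0.7, "linear": [5.4, -0.7, -16.1], "delta_rot": [-0.051, -0.041, 0.048]}, {"jaw": 0.7, "linear": [4.8, -0.1, -16.4], "delta_rot": [-0.051, -0.041, 0.048]}]'

```text
clock: 10.95
tool_pos: [0.481, 0.1092, 0.2108]
tool_rot: [[0.42, 0.814, 0.401], [0.53, -0.578, 0.62], [0.737, -0.048, -0.675]]
ft_force: [0.9, 0.5, -0.2]
width: 0.0597
finger_force: 0.0
```

servo_tool --moves '[{"jaw": 0.7, "linear": [4.1, 0.5, -16.5], "delta_rot": [-0.051, -0.041, 0.048]}, {"jaw": 0.7, "linear": [3.5, 1.2, -16.6], "delta_rot": [-0.051, -0.041, 0.048]}, {"jaw": 0.7, "linear": [1.5, 0.9, -8.3], "delta_rot": [-0.026, -0.021, 0.024]}, {"jaw": 0.7, "linear": [1.4, 1, -8.4], "delta_rot": [-0.025, -0.02, 0.024]}, {"jaw": 0.7, "linear": [1.2, 1.2, -8.4], "delta_rot": [-0.026, -0.021, 0.024]}]'

```text
clock: 11.37
tool_pos: [0.4654, 0.0805, 0.2605]
tool_rot: [[0.604, 0.652, 0.458], [0.494, -0.757, 0.427], [0.625, -0.031, -0.78]]
ft_force: [0.2, 0.8, -0.3]
width: 0.0602
finger_force: 0.0
```

servo_tool --moves '[{"jaw": 0.7, "linear": [1.1, 1.4, -8.3], "delta_rot": [-0.025, -0.02, 0.024]}, {"jaw": 0.7, "linear": [0.9, 1.6, -8.3], "delta_rot": [-0.026, -0.021, 0.024]}, {"jaw": 0.7, "linear": [0.9, 1.8, -8.3], "delta_rot": [-0.025, -0.02, 0.024]}, {"jaw": 0.7, "linear": [0.7, 2, -8.2], "delta_rot": [-0.026, -0.021, 0.024]}, {"jaw": 0.7, "linear": [0.6, 2.2, -8.3], "delta_rot": [-0.025, -0.02, 0.024]}]'

```text
clock: 11.78
tool_pos: [0.4543, 0.0599, 0.2958]
tool_rot: [[0.722, 0.513, 0.464], [0.433, -0.858, 0.276], [0.54, 0.002, -0.842]]
ft_force: [-0.9, -0.2, 0.2]
width: 0.0599
finger_force: 0.0
```

servo_tool --moves '[{"jaw": 0.7, "linear": [-11.1, 20.2, 4.6], "delta_rot": [-0.025, -0.046, 0.073]}, {"jaw": 0.7, "linear": [-9.4, 20.8, 5.6], "delta_rot": [-0.025, -0.046, 0.073]}, {"jaw": 0.7, "linear": [-7.6, 21.3, 6.5], "delta_rot": [-0.025, -0.046, 0.073]}, {"jaw": 0.7, "linear": [-5.7, 21.6, 7.4], "delta_rot": [-0.025, -0.046, 0.073]}, {"jaw": 0.7, "linear": [-3.8, 21.7, 8.2], "delta_rot": [-0.025, -0.046, 0.073]}]'

```text
clock: 12.2
tool_pos: [0.4771, -0.045, 0.2456]
tool_rot: [[0.938, 0.154, 0.311], [0.132, -0.987, 0.092], [0.322, -0.045, -0.946]]
ft_force: [-0.3, 0.4, 1.1]
width: 0.0597
finger_force: 0.0
```

servo_tool --moves '[{"jaw": 0.7, "linear": [-1.8, 21.7, 8.8], "delta_rot": [-0.025, -0.046, 0.073]}, {"jaw": 0.7, "linear": [0.2, 21.5, 9.4], "delta_rot": [-0.025, -0.046, 0.073]}, {"jaw": 0.7, "linear": [2.2, 21.2, 9.9], "delta_rot": [-0.025, -0.046, 0.073]}, {"jaw": 0.7, "linear": [4.2, 20.7, 10.3], "delta_rot": [-0.025, -0.046, 0.073]}, {"jaw": 0.7, "linear": [6.2, 20.1, 10.5], "delta_rot": [-0.025, -0.046, 0.073]}]'

```text
clock: 12.62
tool_pos: [0.4997, -0.1491, 0.1959]
tool_rot: [[0.971, -0.225, 0.083], [-0.224, -0.974, -0.022], [0.086, 0.002, -0.996]]
ft_force: [-0.1, 0.4, 0.2]
width: 0.0598
finger_force: 0.0
```

servo_tool --moves '[{"jaw": 0.7, "linear": [0, 0, 0], "delta_rot": [0, 0, 0]}, {"jaw": 0.7, "linear": [0, 0, 0], "delta_rot": [0, 0, 0]}, {"jaw": 0.7, "linear": [0, 0, 0], "delta_rot": [0, 0, 0]}, {"jaw": 0.7, "linear": [0, 0, 0], "delta_rot": [0, 0, 0]}]'

```text
clock: 12.95
tool_pos: [0.4997, -0.1472, 0.1966]
tool_rot: [[0.972, -0.22, 0.087], [-0.219, -0.976, -0.02], [0.089, 0.0, -0.996]]
ft_force: [-0.2, -0.1, -0.1]
width: 0.06
finger_force: 0.0
```

Run:
```python
from kin import *
o=r.get_obs(); p,R=o["tool_pos"],o["tool_rot"]; print(o["clock"],p,R,o["ft_force"],o["joint_pos"],np.abs(o["qd"]).max())
I=r.capture("wrist"); cv2.imwrite("pics/w5.png",I[:,:,::-1]); np.savez("w5.npz",**{k:o[k] for k in("tool_pos","tool_rot","joint_pos")})
C=cam("wrist",o); print([proj(C,x) for x in([.5833,-.1588,.107],[.5449,-.1502,.0794])])
Rg=ori(yaw,85); print("rot",Ro.from_matrix(R.T@Rg).as_rotvec(),"lin",R.T@(np.array([.5457,-.1504,.071])-p)*1000)
```

```text
12.95 [ 0.4997 -0.1472  0.1966] [[ 0.9717 -0.2198  0.0866]
 [-0.2189 -0.9755 -0.02  ]
 [ 0.0889  0.0004 -0.996 ]] [-0.2216 -0.0775 -0.0864] [-0.4215  0.369   1.9138  0.0247  0.7716  1.354 ] 0.0060159700611480795
[array([268.7924, 106.0281]), array([270.3595, 163.8888])]
rot [ 0.0005 -0.0017 -0.0008] lin [ 34.2302  -6.9952 129.1746]
```

View pics/w5.png

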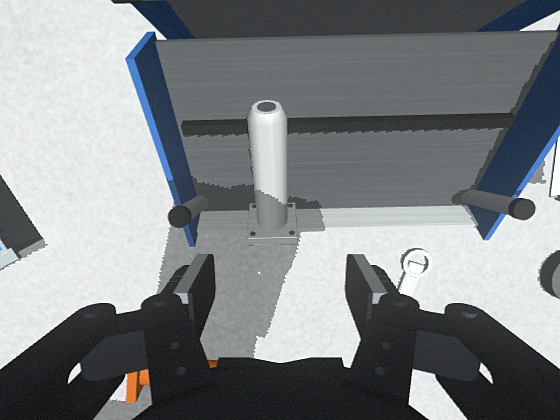

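The steel end is at (266,107), where predicted. Descending and gripping.

servo_tool --moves '[{"jaw": 0.7, "linear": [8.5, -2, 31], "delta_rot": [0, 0, 0]}, {"jaw": 0.7, "linear": [8.5, -2, 31], "delta_rot": [0, 0, 0]}, {"jaw": 0.7, "linear": [8.5, -2, 30], "delta_rot": [0, 0, 0]}, {"jaw": 0.7, "linear": [6, -1.5, 22], "delta_rot": [0, 0, 0]}, {"jaw": 0.7, "linear": [2.7, -0.7, 13], "delta_rot": [0, 0, 0]}]'

```text
clock: 13.42
tool_pos: [0.5462, -0.149, 0.0708]
tool_rot: [[0.972, -0.22, 0.085], [-0.219, -0.976, -0.019], [0.087, 0.0, -0.996]]
ft_force: [0.4, -0.5, 0.8]
width: 0.0599
finger_force: 0.0
```

servo_tool --moves '[{"jaw": 0.7, "linear": [0, 0, 0], "delta_rot": [0, 0, 0]}, {"jaw": 0.7, "linear": [0, 0, 0], "delta_rot": [0, 0, 0]}, {"jaw": 0.7, "linear": [0, 0, 0], "delta_rot": [0, 0, 0]}, {"jaw": 0.7, "linear": [0, 0, 0], "delta_rot": [0, 0, 0]}]'

```text
clock: 13.75
tool_pos: [0.5464, -0.1498, 0.0742]
tool_rot: [[0.971, -0.221, 0.088], [-0.22, -0.975, -0.021], [0.09, 0.001, -0.996]]
ft_force: [-0.3, -0.4, 1.0]
width: 0.0597
finger_force: 0.0
```

servo_tool --moves '[{"jaw": 0.5, "linear": [0, 0, 2.5], "delta_rot": [0, 0, 0]}, {"jaw": 0.1, "linear": [0, 0, 0], "delta_rot": [0, 0, 0]}, {"jaw": 0.1, "linear": [0, 0, 0], "delta_rot": [0, 0, 0]}, {"jaw": 0.1, "linear": [0, 0, 0], "delta_rot": [0, 0, 0]}, {"jaw": 0.1, "linear": [0, 0, 0], "delta_rot": [0, 0, 0]}]'

```text
clock: 14.17
tool_pos: [0.5465, -0.1499, 0.0709]
tool_rot: [[0.971, -0.221, 0.087], [-0.22, -0.975, -0.021], [0.089, 0.001, -0.996]]
ft_force: [-2.1, -0.7, 7.0]
width: 0.0262
finger_force: 58.5
```

servo_tool --moves '[{"jaw": 0.1, "linear": [0, 0, 0], "delta_rot": [0, 0, 0]}, {"jaw": 0.1, "linear": [0, 0, 0], "delta_rot": [0, 0, 0]}, {"jaw": 0.1, "linear": [0, 0, 0], "delta_rot": [0, 0, 0]}]'

```text
clock: 14.42
tool_pos: [0.5465, -0.1499, 0.0709]
tool_rot: [[0.971, -0.221, 0.087], [-0.22, -0.975, -0.021], [0.089, 0.001, -0.996]]
ft_force: [-2.8, -0.1, 5.9]
width: 0.0262
finger_force: 58.5
```

servo_tool --moves '[{"jaw": 0.1, "linear": [1, 0, -12], "delta_rot": [0, 0, 0]}, {"jaw": 0.1, "linear": [2, 0, -25], "delta_rot": [0, 0, 0]}, {"jaw": 0.1, "linear": [3, 0, -35], "delta_rot": [0, 0, 0]}, {"jaw": 0.1, "linear": [3, 0, -35], "delta_rot": [0, 0, 0]}, {"jaw": 0.1, "linear": [2, 0, -25], "delta_rot": [0, 0, 0]}]'

```text
clock: 14.83
tool_pos: [0.5457, -0.1495, 0.2051]
tool_rot: [[0.971, -0.221, 0.087], [-0.22, -0.975, -0.02], [0.089, 0.001, -0.996]]
ft_force: [1.2, -0.5, -5.3]
width: 0.0262
finger_force: 60.0
```

servo_tool --moves '[{"jaw": 0.1, "linear": [1, 0, -8], "delta_rot": [0, 0, 0]}, {"jaw": 0.1, "linear": [0, 0, 0], "delta_rot": [0, 0, 0]}, {"jaw": 0.1, "linear": [0, 0, 0], "delta_rot": [0, 0, 0]}, {"jaw": 0.1, "linear": [0, 0, 0], "delta_rot": [0, 0, 0]}]'

```text
clock: 15.17
tool_pos: [0.5452, -0.1493, 0.2086]
tool_rot: [[0.972, -0.221, 0.083], [-0.22, -0.975, -0.019], [0.085, -0.0, -0.996]]
ft_force: [-0.8, 0.2, -5.5]
width: 0.0265
finger_force: 60.0
```

Run:
```python
from kin import *
o=r.get_obs(); p,R=o["tool_pos"],o["tool_rot"]; print(o["clock"],p,R[:,2],o["ft_force"],o["width"],o["joint_pos"])
I=r.capture("wrist"); cv2.imwrite("pics/w6.png",I[:,:,::-1])
# steel axis check vs brass view: dark end-hole blob near centre
g=cv2.cvtColor(I,cv2.COLOR_RGB2GRAY); sub=g[140:260,230:330]; m=(sub<110).astype(np.uint8); n,l,s,c=cv2.connectedComponentsWithStats(m); print([(s[i,4],c[i]+[230,140]) for i in range(1,n) if 100<s[i,4]<3000])
R2=ori(np.radians(75),30); 
trace([(np.array([.50,.0,.29]),ori(np.radians(31),57),9),(np.array([.5545,.167,.187]),R2,14)],o["joint_pos"])
```

```text
15.1667 [ 0.5452 -0.1493  0.2086] [ 0.0828 -0.0187 -0.9964] [-0.7862  0.1779 -5.5189] 0.026499526088452248 [-0.3903  0.4133  1.7948  0.0189  0.8497  1.3914]
[(np.int32(106), array([245.0189, 143.4245])), (np.int32(688), array([273.1904, 155.5538])), (np.int32(2877), array([267.1363, 191.187 ])), (np.int32(405), array([319.7111, 203.0691])), (np.int32(895), array([278.8089, 205.5531]))]
[-8.6, -15.2, -9.8] [0.028, 0.052, -0.081] q [-0.38  0.37  1.84  0.07  0.8   1.28] spd 1.32 
[-6.8, -16.1, -9.8] [0.028, 0.052, -0.081] q [-0.38  0.34  1.88  0.13  0.76  1.16] spd 1.44 
[-4.9, -16.9, -9.6] [0.028, 0.052, -0.081] q [-0.37  0.3   1.92  0.2   0.72  1.03] spd 1.55 
[-3.1, -17.5, -9.4] [0.028, 0.052, -0.081] q [-0.37  0.26  1.96  0.28  0.69  0.89] spd 1.67 
[-1.1, -17.9, -9.0] [0.028, 0.052, -0.081] q [-0.37  0.23  1.99  0.37  0.67  0.75] spd 1.77 
[0.8, -18.1, -8.5] [0.028, 0.052, -0.081] q [-0.37  0.2   2.02  0.47  0.66  0.59] spd 1.84 
[2.7, -18.2, -7.9] [0.028, 0.052, -0.081] q [-0.36  0.17  2.05  0.56  0.66  0.44] spd 1.87 
[4.5, -18.1, -7.2] [0.028, 0.052, -0.081] q [-0.36  0.15  2.08
[... 677 characters left out ...]
5] [0.04, 0.032, -0.038] q [-0.33  0.31  2.16  1.2   0.85 -0.58] spd 1.0 
[2.7, -3.7, 13.8] [0.04, 0.032, -0.038] q [-0.32  0.34  2.16  1.23  0.88 -0.66] spd 0.93 
[2.4, -3.1, 14.0] [0.04, 0.032, -0.038] q [-0.3   0.38  2.15  1.26  0.92 -0.73] spd 0.87 
[2.0, -2.4, 14.2] [0.04, 0.032, -0.038] q [-0.29  0.41  2.15  1.28  0.95 -0.8 ] spd 0.8 
[1.7, -1.8, 14.3] [0.04, 0.032, -0.038] q [-0.28  0.45  2.14  1.3   0.99 -0.86] spd 0.74 
[1.3, -1.1, 14.4] [0.04, 0.032, -0.038] q [-0.27  0.49  2.13  1.32  1.03 -0.91] spd 0.68 
[0.8, -0.5, 14.5] [0.04, 0.032, -0.038] q [-0.25  0.52  2.11  1.32  1.06 -0.97] spd 0.63 
[0.4, 0.1, 14.5] [0.04, 0.032, -0.038] q [-0.23  0.56  2.09  1.33  1.1  -1.01] spd 0.58
```

servo_tool --moves '[{"jaw": 0.1, "linear": [-8.6, -15.2, -9.8], "delta_rot": [0.028, 0.052, -0.081]}, {"jaw": 0.1, "linear": [-6.8, -16.1, -9.8], "delta_rot": [0.028, 0.052, -0.081]}, {"jaw": 0.1, "linear": [-4.9, -16.9, -9.6], "delta_rot": [0.028, 0.052, -0.081]}, {"jaw": 0.1, "linear": [-3.1, -17.5, -9.4], "delta_rot": [0.028, 0.052, -0.081]}, {"jaw": 0.1, "linear": [-1.1, -17.9, -9], "delta_rot": [0.028, 0.052, -0.081]}]'

```text
clock: 15.63
tool_pos: [0.5161, -0.064, 0.2547]
tool_rot: [[0.919, 0.204, 0.338], [0.175, -0.978, 0.115], [0.354, -0.047, -0.934]]
ft_force: [-0.2, 0.4, -3.7]
width: 0.0267
finger_force: 60.1
```

servo_tool --moves '[{"jaw": 0.1, "linear": [0.8, -18.1, -8.5], "delta_rot": [0.028, 0.052, -0.081]}, {"jaw": 0.1, "linear": [2.7, -18.2, -7.9], "delta_rot": [0.028, 0.052, -0.081]}, {"jaw": 0.1, "linear": [4.5, -18.1, -7.2], "delta_rot": [0.028, 0.052, -0.081]}, {"jaw": 0.1, "linear": [6.4, -17.9, -6.4], "delta_rot": [0.028, 0.052, -0.081]}, {"jaw": 0.1, "linear": [3.9, -8.2, 11.3], "delta_rot": [0.04, 0.032, -0.038]}]'

```text
clock: 16.05
tool_pos: [0.4964, 0.0159, 0.2856]
tool_rot: [[0.677, 0.564, 0.473], [0.457, -0.825, 0.331], [0.577, -0.008, -0.817]]
ft_force: [0.8, 0.5, -4.5]
width: 0.0266
finger_force: 60.1
```

servo_tool --moves '[{"jaw": 0.1, "linear": [3.9, -7.6, 11.8], "delta_rot": [0.04, 0.032, -0.038]}, {"jaw": 0.1, "linear": [3.8, -7, 12.2], "delta_rot": [0.04, 0.032, -0.038]}, {"jaw": 0.1, "linear": [3.6, -6.3, 12.6], "delta_rot": [0.04, 0.032, -0.038]}, {"jaw": 0.1, "linear": [3.4, -5.7, 12.9], "delta_rot": [0.04, 0.032, -0.038]}, {"jaw": 0.1, "linear": [3.2, -5, 13.3], "delta_rot": [0.04, 0.032, -0.038]}]'

```text
clock: 16.47
tool_pos: [0.5172, 0.0745, 0.2461]
tool_rot: [[0.481, 0.764, 0.429], [0.524, -0.644, 0.558], [0.703, -0.044, -0.71]]
ft_force: [0.0, -0.2, -5.4]
width: 0.0265
finger_force: 60.1
```

servo_tool --moves '[{"jaw": 0.1, "linear": [3, -4.4, 13.5], "delta_rot": [0.04, 0.032, -0.038]}, {"jaw": 0.1, "linear": [2.7, -3.7, 13.8], "delta_rot": [0.04, 0.032, -0.038]}, {"jaw": 0.1, "linear": [2.4, -3.1, 14], "delta_rot": [0.04, 0.032, -0.038]}, {"jaw": 0.1, "linear": [2, -2.4, 14.2], "delta_rot": [0.04, 0.032, -0.038]}, {"jaw": 0.1, "linear": [1.7, -1.8, 14.3], "delta_rot": [0.04, 0.032, -0.038]}]'

```text
clock: 16.88
tool_pos: [0.5369, 0.1341, 0.2093]
tool_rot: [[0.261, 0.911, 0.32], [0.52, -0.412, 0.748], [0.813, -0.029, -0.581]]
ft_force: [0.3, -0.1, -5.2]
width: 0.0261
finger_force: 60.2
```

servo_tool --moves '[{"jaw": 0.1, "linear": [1.3, -1.1, 14.4], "delta_rot": [0.04, 0.032, -0.038]}, {"jaw": 0.1, "linear": [0.8, -0.5, 14.5], "delta_rot": [0.04, 0.032, -0.038]}, {"jaw": 0.1, "linear": [0.4, 0.1, 14.5], "delta_rot": [0.04, 0.032, -0.038]}, {"jaw": 0.1, "linear": [0, 0, 0], "delta_rot": [0, 0, 0]}, {"jaw": 0.1, "linear": [0, 0, 0], "delta_rot": [0, 0, 0]}]'

```text
clock: 17.3
tool_pos: [0.5487, 0.1695, 0.1874]
tool_rot: [[0.131, 0.965, 0.227], [0.483, -0.262, 0.836], [0.866, 0.0, -0.501]]
ft_force: [-0.1, -0.2, -5.1]
width: 0.0257
finger_force: 60.3
```

servo_tool --moves '[{"jaw": 0.1, "linear": [0, 0, 0], "delta_rot": [0, 0, 0]}, {"jaw": 0.1, "linear": [0, 0, 0], "delta_rot": [0, 0, 0]}]'

```text
clock: 17.47
tool_pos: [0.5487, 0.1691, 0.1895]
tool_rot: [[0.128, 0.965, 0.229], [0.483, -0.262, 0.835], [0.866, 0.004, -0.5]]
ft_force: [0.4, 0.7, -4.5]
width: 0.0263
finger_force: 60.3
```

Run:
```python
from kin import *
o=r.get_obs(); p,R=o["tool_pos"],o["tool_rot"]; print(o["clock"],p,R,o["ft_force"],o["width"])
Rg=np.array([[.971,-.221,.087],[-.220,-.975,-.021],[.089,.001,-.996]]); pg=np.array([.5465,-.1499,.0709])
a=np.array([.819*np.cos(yaw),.819*np.sin(yaw),.574]); E=np.array([.5833,-.1588,.107]); F=E-.120*a; M=R@Rg.T
an=M@a; Fn=p+M@(F-pg); print("axis",an,"end",p+M@(E-pg),"flange",Fn); sh=np.array([.5554,.1645,.010])-Fn; print("shift",sh,"tool",R.T@sh*1000)
I=r.capture("side"); S=cam("side"); cv2.imwrite("pics/s5.png",I[:,:,::-1]); print("end px pred",proj(S,p+M@(E-pg)),"fl",proj(S,Fn))
z=I[150:350,130:330]; cv2.imwrite("pics/s5c.png",cv2.resize(z,None,fx=3,fy=3)[:,:,::-1])
```

```text
17.4667 [0.5487 0.1691 0.1895] [[ 0.1278  0.965   0.229 ]
 [ 0.4829 -0.2622  0.8355]
 [ 0.8663  0.0039 -0.4995]] [ 0.4152  0.6562 -4.5279] 0.026290694345429223
axis [-0.0046  0.0024  0.9996] end [0.5471 0.1615 0.2412] flange [0.5476 0.1612 0.1212]
shift [ 0.0078  0.0033 -0.1112] tool [-93.7617   6.2262  60.0924]
end px pred [221.6505 193.6759] fl [226.3295 239.3523]
```

View pics/s5c.png

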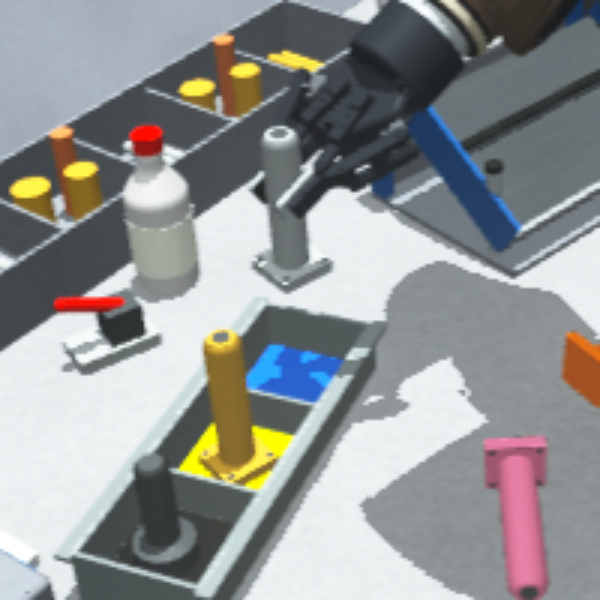

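Brass stands squarely in the yellow bay, and steel hangs upright above the blue bay with its end at about (280,133) in the crop. Lowering steel.

servo_tool --moves '[{"jaw": 0.1, "linear": [-18, 1.3, 11.5], "delta_rot": [0, 0, 0]}, {"jaw": 0.1, "linear": [-18, 1.3, 11.5], "delta_rot": [0, 0, 0]}, {"jaw": 0.1, "linear": [-18, 1.2, 11.5], "delta_rot": [0, 0, 0]}, {"jaw": 0.1, "linear": [-18, 1.2, 11.5], "delta_rot": [0, 0, 0]}, {"jaw": 0.1, "linear": [-15, 1.2, 10], "delta_rot": [0, 0, 0]}]'

```text
clock: 17.93
tool_pos: [0.5569, 0.1723, 0.0854]
tool_rot: [[0.127, 0.965, 0.229], [0.483, -0.262, 0.835], [0.866, 0.005, -0.499]]
ft_force: [-0.4, -0.7, -4.6]
width: 0.0262
finger_force: 60.3
```

servo_tool --moves '[{"jaw": 0.1, "linear": [0, 0, 0], "delta_rot": [0, 0, 0]}, {"jaw": 0.1, "linear": [0, 0, 0], "delta_rot": [0, 0, 0]}, {"jaw": 0.1, "linear": [0, 0, 0], "delta_rot": [0, 0, 0]}, {"jaw": 0.1, "linear": [0, 0, 0], "delta_rot": [0, 0, 0]}]'

```text
clock: 18.27
tool_pos: [0.557, 0.1726, 0.0875]
tool_rot: [[0.125, 0.965, 0.229], [0.482, -0.261, 0.836], [0.867, 0.006, -0.498]]
ft_force: [-0.1, 1.2, -5.2]
width: 0.0261
finger_force: 60.3
```

servo_tool --moves '[{"jaw": 0.1, "linear": [-3.5, 0, 2], "delta_rot": [0, 0, 0]}, {"jaw": 0.1, "linear": [-3.5, 0, 2], "delta_rot": [0, 0, 0]}, {"jaw": 0.1, "linear": [0, 0, 0], "delta_rot": [0, 0, 0]}, {"jaw": 0.1, "linear": [0, 0, 0], "delta_rot": [0, 0, 0]}, {"jaw": 0.1, "linear": [0, 0, 0], "delta_rot": [0, 0, 0]}]'

```text
clock: 18.68
tool_pos: [0.5568, 0.1727, 0.0781]
tool_rot: [[0.127, 0.965, 0.228], [0.482, -0.261, 0.836], [0.867, 0.004, -0.498]]
ft_force: [0.1, -0.4, -5.0]
width: 0.0261
finger_force: 60.3
```

servo_tool --moves '[{"jaw": 0.1, "linear": [-0.9, 0, 0.5], "delta_rot": [0, 0, 0]}, {"jaw": 0.1, "linear": [0, 0, 0], "delta_rot": [0, 0, 0]}, {"jaw": 0.1, "linear": [0, 0, 0], "delta_rot": [0, 0, 0]}]'

```text
clock: 18.93
tool_pos: [0.5568, 0.1727, 0.077]
tool_rot: [[0.127, 0.965, 0.228], [0.482, -0.261, 0.836], [0.867, 0.004, -0.499]]
ft_force: [-0.1, -0.4, -5.6]
width: 0.0261
finger_force: 60.3
```

servo_tool --moves '[{"jaw": 0.1, "linear": [-0.9, 0, 0.5], "delta_rot": [0, 0, 0]}, {"jaw": 0.1, "linear": [0, 0, 0], "delta_rot": [0, 0, 0]}, {"jaw": 0.1, "linear": [0, 0, 0], "delta_rot": [0, 0, 0]}]'

```text
clock: 19.18
tool_pos: [0.5569, 0.1727, 0.0764]
tool_rot: [[0.126, 0.965, 0.229], [0.481, -0.261, 0.837], [0.867, 0.005, -0.498]]
ft_force: [-0.5, 0.1, 2.3]
width: 0.0263
finger_force: 60.6
```

Contact. Releasing and backing out.

servo_tool --moves '[{"jaw": 0.35, "linear": [0, 0, 0], "delta_rot": [0, 0, 0]}, {"jaw": 0.4, "linear": [0, 0, 0], "delta_rot": [0, 0, 0]}, {"jaw": 0.5, "linear": [0, 0, 0], "delta_rot": [0, 0, 0]}, {"jaw": 0.6, "linear": [0, 0, 0], "delta_rot": [0, 0, 0]}, {"jaw": 0.65, "linear": [0, 0, 0], "delta_rot": [0, 0, 0]}]'

```text
clock: 19.6
tool_pos: [0.5567, 0.1727, 0.076]
tool_rot: [[0.126, 0.965, 0.228], [0.482, -0.261, 0.836], [0.867, 0.004, -0.498]]
ft_force: [0.2, -0.1, 0.6]
width: 0.0559
finger_force: 0.0
```

servo_tool --moves '[{"jaw": 0.7, "linear": [0, 0, -10], "delta_rot": [0, 0, 0]}, {"jaw": 0.7, "linear": [0, 0, -20], "delta_rot": [0, 0, 0]}, {"jaw": 0.7, "linear": [0, 0, -30], "delta_rot": [0, 0, 0]}, {"jaw": 0.7, "linear": [0, 0, -30], "delta_rot": [0, 0, 0]}, {"jaw": 0.7, "linear": [0, 0, -20], "delta_rot": [0, 0, 0]}]'

```text
clock: 20.02
tool_pos: [0.5311, 0.0786, 0.132]
tool_rot: [[0.127, 0.965, 0.229], [0.483, -0.262, 0.836], [0.867, 0.005, -0.499]]
ft_force: [0.0, -0.2, 0.5]
width: 0.0597
finger_force: 0.0
```

servo_tool --moves '[{"jaw": 0.7, "linear": [0, 0, 0], "delta_rot": [0, 0, 0]}, {"jaw": 0.7, "linear": [0, 0, 0], "delta_rot": [0, 0, 0]}]'

```text
clock: 20.18
tool_pos: [0.5318, 0.0796, 0.1314]
tool_rot: [[0.127, 0.965, 0.231], [0.482, -0.263, 0.836], [0.867, 0.006, -0.499]]
ft_force: [-0.3, -0.1, -0.6]
width: 0.06
finger_force: 0.0
```

Run:
```python
from kin import *
o=r.get_obs(); p,R=o["tool_pos"],o["tool_rot"]; print(o["clock"],p,R,o["width"],o["joint_pos"])
I=r.capture("side"); S=cam("side"); cv2.imwrite("pics/s6.png",I[:,:,::-1]); print("pred end",proj(S,[.555,.165,.128]),"flange",proj(S,[.555,.165,.01]))
h=cv2.cvtColor(I,cv2.COLOR_RGB2HSV)
m=((h[...,1]<50)&(h[...,2]>95)).astype(np.uint8)
for y in range(224,290,5): print(y,''.join('#' if v else '.' for v in m[y,195:260]))
m=mask(I,(15,90,50),(26,230,255),(150,170,320,340)); ys,xs=np.nonzero(m); print("brass",ys.min(),ys.max())
```

```text
20.1833 [0.5318 0.0796 0.1314] [[ 0.1265  0.9648  0.2305]
 [ 0.4824 -0.2629  0.8355]
 [ 0.8667  0.0055 -0.4987]] 0.06003967286104999 [-0.3957  0.6846  2.0679  1.2451  1.1374 -1.1496]
pred end [222.4608 236.6967] flange [226.8736 276.9784]
224 #################################################################
229 #################################################################
234 #################################################################
239 #################################################################
244 ##################################.##############################
249 #################################################################
254 ######################...########################################
259 ########..########........##########....................#########
264 ###......................###########.................############
269 ###........................##########.............#######...#####
274 ####..................###############.#####.....######.....######
279 ###..............#.....############################.....#########
284 ................................######..########.....############
289 ....................................########......###############
brass 260 311
```

Steel stands upright in the blue bay. In the side image its shank spans columns 219–231 over rows 259–274, and brass is unchanged. Next is the guard: the plan is to grip the bar from above and follow its arc.

```bash
cat >> kin.py <<'E'
yw=np.radians(-12.0); H=np.array([np.cos(yw),np.sin(yw),0]); UP=np.array([0,0,1.])
BAR=np.array([.6634,-.2336,.3331]); 
def gori(E): E=np.radians(E); return np.c_[[-H[1],H[0],0],np.sin(E)*H+np.cos(E)*UP,np.cos(E)*H-np.sin(E)*UP]
def bar(th,B=None):
    B=BAR if B is None else B; f=lambda t:.195*(-np.cos(t-np.radians(15))*H+np.sin(t-np.radians(15))*UP); return B-f(2.007)+f(th)
E
python3 - <<'E'
from kin import *
o=r.get_obs(); R=gori(85); d=R[:,2]; print("closed bar",bar(0))
t0=BAR+.004*d
q=trace([(np.array([.52,.0,.33]),gori(85),12),(t0-.12*d-.03*H,gori(85),11)],o["joint_pos"])
print(q)
for th in np.linspace(2.007,0,9): 
    q,e=ik(bar(th)+.004*d,R,q,P); print(round(th,2),bar(th),q,round(e,4))
E
```

```text
closed bar [ 0.4461 -0.1874  0.0906]
[11.0, -1.8, -14.8] [-0.004, -0.087, -0.008] q [-0.39  0.62  2.05  1.18  1.08 -1.06] spd 1.13 
[9.7, -1.6, -15.7] [-0.004, -0.087, -0.008] q [-0.37  0.56  2.04  1.09  1.03 -0.95] spd 1.23 
[8.3, -1.5, -16.5] [-0.004, -0.087, -0.008] q [-0.36  0.5   2.01  1.    1.   -0.84] spd 1.32 
[6.9, -1.4, -17.1] [-0.004, -0.087, -0.008] q [-0.34  0.45  1.99  0.9   0.97 -0.73] spd 1.38 
[5.3, -1.3, -17.7] [-0.004, -0.087, -0.008] q [-0.32  0.41  1.96  0.79  0.95 -0.61] spd 1.42 
[3.8, -1.2, -18.1] [-0.004, -0.087, -0.008] q [-0.3   0.37  1.92  0.67  0.95 -0.49] spd 1.42 
[2.2, -1.1, -18.4] [-0.004, -0.087, -0.008] q [-0.27  0.33  1.89  0.55  0.95 -0.38] spd 1.43 
[0.6, -1.0, -18.5] [-0.004, -0.087, -0.008] q [-0.24  0.3   1.85  0.43  0.97 -0.26] spd 1.43 
[-1.0, -0.9, -18.5] [-0.004, -0.087, -0.008] q [-0.22  0.28  1.82  0.31  0.99 -0.16] spd 1.4 
[-2.6, -0.9, -18.3] [-0.004, -0.087, -0.008] q [-0.19  0.26  1.78  0.2   1.02 -0.07] spd 1.35 
[-4.2, -0.8, -18.0] [-0.004, -0.087, -0.008] q [-0.15  0.24  1.75  0.09  1.06  0.02] spd 1.29 
[-5.7, -0.8, -17.6] [-0.00
[... 1128 characters left out ...]
07  1.2874 -0.2347] 0.0
1.76 [ 0.6157 -0.2235  0.3355] [-0.4568  0.4501  1.3752  0.0226  1.2318 -0.254 ] 0.0
1.51 [ 0.569  -0.2135  0.3257] [-0.4769  0.3771  1.5216  0.0251  1.1588 -0.2765] 0.0
1.25 [ 0.5261 -0.2044  0.3044] [-0.4984  0.3215  1.6681  0.0283  1.0685 -0.3016] 0.0
1.0 [ 0.4897 -0.1967  0.2728] [-0.5195  0.2898  1.8085  0.0325  0.9605 -0.3276] 0.0
0.75 [ 0.4621 -0.1908  0.233 ] [-0.5377  0.2879  1.9359  0.0379  0.8355 -0.3525] 0.0
0.5 [ 0.445  -0.1872  0.1874] [-0.55    0.3197  2.0425  0.0453  0.6976 -0.3741] 0.0
0.25 [ 0.4396 -0.186   0.1389] [-0.5541  0.3841  2.1192  0.0558  0.5567 -0.3908] 0.0
0.0 [ 0.4461 -0.1874  0.0906] [-0.5492  0.4729  2.1576  0.0698  0.4297 -0.402 ] 0.0
```

servo_tool --moves '[{"jaw": 0.7, "linear": [11, -1.8, -14.8], "delta_rot": [-0.004, -0.087, -0.008]}, {"jaw": 0.7, "linear": [9.7, -1.6, -15.7], "delta_rot": [-0.004, -0.087, -0.008]}, {"jaw": 0.7, "linear": [8.3, -1.5, -16.5], "delta_rot": [-0.004, -0.087, -0.008]}, {"jaw": 0.7, "linear": [6.9, -1.4, -17.1], "delta_rot": [-0.004, -0.087, -0.008]}, {"jaw": 0.7, "linear": [5.3, -1.3, -17.7], "delta_rot": [-0.004, -0.087, -0.008]}]'

```text
clock: 20.65
tool_pos: [0.5128, 0.0482, 0.2158]
tool_rot: [[0.178, 0.967, 0.18], [0.801, -0.248, 0.545], [0.572, 0.047, -0.819]]
ft_force: [0.1, -0.5, -0.6]
width: 0.0597
finger_force: 0.0
```

servo_tool --moves '[{"jaw": 0.7, "linear": [3.8, -1.2, -18.1], "delta_rot": [-0.004, -0.087, -0.008]}, {"jaw": 0.7, "linear": [2.2, -1.1, -18.4], "delta_rot": [-0.004, -0.087, -0.008]}, {"jaw": 0.7, "linear": [0.6, -1, -18.5], "delta_rot": [-0.004, -0.087, -0.008]}, {"jaw": 0.7, "linear": [-1, -0.9, -18.5], "delta_rot": [-0.004, -0.087, -0.008]}, {"jaw": 0.7, "linear": [-2.6, -0.9, -18.3], "delta_rot": [-0.004, -0.087, -0.008]}]'

```text
clock: 21.07
tool_pos: [0.4941, 0.0153, 0.3006]
tool_rot: [[0.203, 0.972, 0.116], [0.964, -0.219, 0.15], [0.171, 0.081, -0.982]]
ft_force: [0.3, 0.1, 0.0]
width: 0.06
finger_force: 0.0
```

servo_tool --moves '[{"jaw": 0.6, "linear": [-4.2, -0.8, -18], "delta_rot": [-0.004, -0.087, -0.008]}, {"jaw": 0.5, "linear": [-5.7, -0.8, -17.6], "delta_rot": [-0.004, -0.087, -0.008]}, {"jaw": 0.45, "linear": [-18.1, 14.4, -9.6], "delta_rot": [0, 0, 0]}, {"jaw": 0.45, "linear": [-18.1, 14.4, -9.6], "delta_rot": [0, 0, 0]}, {"jaw": 0.45, "linear": [-18.1, 14.4, -9.6], "delta_rot": [0, 0, 0]}]'

```text
clock: 21.48
tool_pos: [0.5156, -0.059, 0.3662]
tool_rot: [[0.202, 0.975, 0.087], [0.979, -0.202, -0.016], [0.002, 0.089, -0.996]]
ft_force: [0.8, 1.8, -0.1]
width: 0.0382
finger_force: 0.0
```

servo_tool --moves '[{"jaw": 0.45, "linear": [-18.1, 14.4, -9.6], "delta_rot": [0, 0, 0]}, {"jaw": 0.45, "linear": [-18.1, 14.4, -9.6], "delta_rot": [0, 0, 0]}, {"jaw": 0.45, "linear": [-18.1, 14.4, -9.6], "delta_rot": [0, 0, 0]}, {"jaw": 0.45, "linear": [-18.1, 14.4, -9.6], "delta_rot": [0, 0, 0]}, {"jaw": 0.45, "linear": [-18.1, 14.4, -9.6], "delta_rot": [0, 0, 0]}]'

```text
clock: 21.9
tool_pos: [0.5633, -0.1623, 0.4198]
tool_rot: [[0.204, 0.975, 0.087], [0.979, -0.203, -0.016], [0.002, 0.088, -0.996]]
ft_force: [-0.4, 0.9, -0.0]
width: 0.0385
finger_force: 0.0
```

servo_tool --moves '[{"jaw": 0.45, "linear": [-18.1, 14.4, -9.6], "delta_rot": [0, 0, 0]}, {"jaw": 0.45, "linear": [-10, 8, -5], "delta_rot": [0, 0, 0]}, {"jaw": 0.45, "linear": [0, 0, 0], "delta_rot": [0, 0, 0]}, {"jaw": 0.45, "linear": [0, 0, 0], "delta_rot": [0, 0, 0]}, {"jaw": 0.45, "linear": [0, 0, 0], "delta_rot": [0, 0, 0]}]'

```text
clock: 22.32
tool_pos: [0.5772, -0.1931, 0.4357]
tool_rot: [[0.205, 0.975, 0.087], [0.979, -0.204, -0.016], [0.002, 0.088, -0.996]]
ft_force: [0.3, 0.0, -0.3]
width: 0.0384
finger_force: 0.0
```

Run:
```python
from kin import *
o=r.get_obs(); p,R=o["tool_pos"],o["tool_rot"]; print(o["clock"],p,R,o["width"],o["joint_pos"],o["ft_force"])
I=r.capture("wrist"); cv2.imwrite("pics/w7.png",I[:,:,::-1]); C=cam("wrist",o)
h=cv2.cvtColor(I,cv2.COLOR_RGB2HSV); m=cv2.inRange(h,(0,150,70),(6,255,255)); n,l,s,c=cv2.connectedComponentsWithStats(m); print([(s[i],c[i]) for i in range(1,n) if s[i,4]>150])
print("pred",proj(C,BAR),[proj(C,BAR+k*.062*np.array([-H[1],H[0],0])) for k in(-1,1)])
Rg=gori(85); print("rot",Ro.from_matrix(R.T@Rg).as_rotvec(),"lin",R.T@(BAR+.004*Rg[:,2]-p)*1000)
np.savez("w7.npz",**{k:o[k] for k in("tool_pos","tool_rot","joint_pos")})
```

```text
22.3167 [ 0.5772 -0.1931  0.4357] [[ 0.2047  0.975   0.0866]
 [ 0.9788 -0.2041 -0.0159]
 [ 0.0021  0.088  -0.9961]] 0.03840577133533314 [-0.4405  0.3062  1.3408  0.0228  1.4095 -0.237 ] [ 0.3201  0.042  -0.2951]
[(array([ 373,  158,   28,  146, 2367], dtype=int32), array([385.9218, 226.5433]))]
pred [386.0985 237.2776] [array([379.5709, 307.1878]), array([393.5123, 157.8761])]
rot [ 0.0009 -0.0024  0.0031] lin [-22.2423  83.2664 114.3582]
```

The wrist view puts the red bar centre at column 386, rows 158–304, which matches the prediction within a pixel or two. Moving over it and down.

servo_tool --moves '[{"jaw": 0.45, "linear": [-7.4, 27.7, 0], "delta_rot": [0, 0, 0]}, {"jaw": 0.45, "linear": [-7.4, 27.7, 0], "delta_rot": [0, 0, 0]}, {"jaw": 0.45, "linear": [-7.4, 27.8, 0], "delta_rot": [0, 0, 0]}, {"jaw": 0.45, "linear": [0, 0, 30], "delta_rot": [0, 0, 0]}, {"jaw": 0.45, "linear": [0, 0, 20], "delta_rot": [0, 0, 0]}]'

```text
clock: 22.78
tool_pos: [0.6592, -0.2335, 0.3923]
tool_rot: [[0.205, 0.975, 0.088], [0.979, -0.204, -0.017], [0.002, 0.089, -0.996]]
ft_force: [-0.4, 0.7, -1.2]
width: 0.0385
finger_force: 0.0
```

servo_tool --moves '[{"jaw": 0.45, "linear": [0, 0, 10], "delta_rot": [0, 0, 0]}, {"jaw": 0.45, "linear": [0, 0, 0], "delta_rot": [0, 0, 0]}, {"jaw": 0.45, "linear": [0, 0, 0], "delta_rot": [0, 0, 0]}, {"jaw": 0.45, "linear": [0, 0, 0], "delta_rot": [0, 0, 0]}]'

```text
clock: 23.12
tool_pos: [0.6592, -0.2339, 0.3864]
tool_rot: [[0.206, 0.974, 0.09], [0.979, -0.205, -0.018], [0.001, 0.092, -0.996]]
ft_force: [0.4, -1.0, 0.1]
width: 0.0381
finger_force: 0.0
```

Run:
```python
from kin import *
o=r.get_obs(); p,R=o["tool_pos"],o["tool_rot"]; I=r.capture("wrist"); C=cam("wrist",o)
h=cv2.cvtColor(I,cv2.COLOR_RGB2HSV); m=cv2.inRange(h,(0,150,70),(6,255,255)); n,l,s,c=cv2.connectedComponentsWithStats(m); print([(s[i],c[i]) for i in range(1,n) if s[i,4]>150])
B=max(range(1,n),key=lambda i:s[i,4]); b=[s[B,0]+s[B,2]/2,s[B,1]+s[B,3]/2]
A=cam("wrist",dict(np.load("w7.npz"))); print("tri (col)",tri([A,C],[(386,232.5),(c[B][0],proj(C,BAR)[1])]), proj(C,BAR))
Rg=gori(85); print("lin",R.T@(BAR+.004*Rg[:,2]-p)*1000,o["ft_force"])
```

```text
[(array([ 265,  128,   25,  201, 4202], dtype=int32), array([278.1078, 226.0026]))]
tri (col) (array([ 0.6633, -0.2312,  0.3339]), np.float64(0.001869261399041708)) [278.8535 233.6454]
lin [ 1.0967 -0.8565 57.411 ] [ 0.3785 -0.9504  0.1019]
```

servo_tool --moves '[{"jaw": 0.45, "linear": [0.5, -0.5, 20], "delta_rot": [0, 0, 0]}, {"jaw": 0.45, "linear": [0.5, -0.5, 20], "delta_rot": [0, 0, 0]}, {"jaw": 0.45, "linear": [0, 0, 12], "delta_rot": [0, 0, 0]}, {"jaw": 0.45, "linear": [0, 0, 5.5], "delta_rot": [0, 0, 0]}, {"jaw": 0.45, "linear": [0, 0, 0], "delta_rot": [0, 0, 0]}]'

```text
clock: 23.58
tool_pos: [0.6633, -0.234, 0.3266]
tool_rot: [[0.206, 0.975, 0.087], [0.979, -0.205, -0.017], [0.002, 0.089, -0.996]]
ft_force: [-0.6, 0.4, 0.1]
width: 0.0383
finger_force: 0.0
```

servo_tool --moves '[{"jaw": 0.3, "linear": [0, 0, 0], "delta_rot": [0, 0, 0]}, {"jaw": 0.2, "linear": [0, 0, 0], "delta_rot": [0, 0, 0]}, {"jaw": 0.1, "linear": [0, 0, 0], "delta_rot": [0, 0, 0]}, {"jaw": 0, "linear": [0, 0, 0], "delta_rot": [0, 0, 0]}, {"jaw": 0, "linear": [0, 0, 0], "delta_rot": [0, 0, 0]}]'

```text
clock: 24.0
tool_pos: [0.6634, -0.2342, 0.3286]
tool_rot: [[0.206, 0.974, 0.09], [0.979, -0.205, -0.018], [0.001, 0.092, -0.996]]
ft_force: [-3.1, 0.9, 5.6]
width: 0.0114
finger_force: 58.8
```

servo_tool --moves '[{"jaw": 0, "linear": [0, 0, 0], "delta_rot": [0, 0, 0]}, {"jaw": 0, "linear": [0, 0, 0], "delta_rot": [0, 0, 0]}, {"jaw": 0, "linear": [0, 0, 0], "delta_rot": [0, 0, 0]}]'

```text
clock: 24.25
tool_pos: [0.6635, -0.2341, 0.3286]
tool_rot: [[0.206, 0.974, 0.09], [0.979, -0.205, -0.018], [0.001, 0.092, -0.996]]
ft_force: [-1.5, 0.4, 6.4]
width: 0.0119
finger_force: 58.8
```

Run:
```python
from kin import *
o=r.get_obs(); p,R=o["tool_pos"],o["tool_rot"]; print(o["clock"],p,R[:,2],o["width"],o["finger_force"],o["ft_force"])
ths=np.r_[np.linspace(2.007,.2,37)[1:],np.linspace(.2,0,9)[1:]]; a=bar(2.007)
for t in ths: b=bar(t); print(round(t,3),np.round(R.T@(b-a)*1000,1),np.round(p+b-bar(2.007),4)); a=b
```

```text
24.25 [ 0.6635 -0.2341  0.3286] [ 0.0898 -0.0182 -0.9958] 0.011863397119948887 58.81425976753235 [-1.5015  0.3702  6.4209]
1.957 [ 0.  -9.5 -2.3] [ 0.654  -0.2321  0.3301]
1.907 [ 0.  -9.6 -1.9] [ 0.6445 -0.2301  0.3311]
1.856 [ 0.  -9.7 -1.4] [ 0.6349 -0.2281  0.3315]
1.806 [ 0.  -9.7 -0.9] [ 0.6253 -0.226   0.3315]
1.756 [ 0.  -9.8 -0.4] [ 0.6158 -0.224   0.331 ]
1.706 [ 0.  -9.8  0.1] [ 0.6062 -0.222   0.33  ]
1.656 [ 0.  -9.8  0.6] [ 0.5968 -0.22    0.3285]
1.605 [ 0.  -9.7  1.1] [ 0.5874 -0.218   0.3266]
1.555 [ 0.  -9.7  1.6] [ 0.5781 -0.216   0.3241]
1.505 [ 0.  -9.6  2. ] [ 0.569  -0.2141  0.3212]
1.455 [ 0.  -9.5  2.5] [ 0.56   -0.2121  0.3178]
1.405 [ 0.  -9.3  3. ] [ 0.5512 -0.2103  0.314 ]
1.354 [ 0.  -9.2  3.5] [ 0.5426 -0.2084  0.3097]
1.304 [ 0.  -9.   3.9] [ 0.5342 -0.2067  0.305 ]
1.254 [ 0.  -8.8  4.4] [ 0.5261 -0.2049  0.2999]
1.204 [ 0.  -8.5  4.8] [ 0.5182 -0.2033  0.2943]
1.154 [ 0.  -8.3  5.2] [ 0.5106 -0.2016  0.2883]
1.104 [ 0.  -8.   5.6] [ 0.5033 -0.2001  0.282 ]
1.053 [ 0.  -7.7  6. ] [ 0.4963 -0.1986  0.2753]
1.003 [ 0.  -7.4  6.4] [ 0.4897 -0.1972  0.268
[... 467 characters left out ...]
[ 0.4451 -0.1877  0.1828]
0.451 [-0.  -2.9  9.3] [ 0.443  -0.1873  0.1733]
0.401 [-0.  -2.5  9.5] [ 0.4415 -0.1869  0.1636]
0.351 [-0.  -2.   9.6] [ 0.4404 -0.1867  0.1539]
0.3 [-0.  -1.5  9.7] [ 0.4398 -0.1866  0.1441]
0.25 [-0.  -1.   9.7] [ 0.4396 -0.1866  0.1343]
0.2 [-0.  -0.5  9.8] [ 0.44   -0.1866  0.1245]
0.175 [-0.  -0.1  4.9] [ 0.4403 -0.1867  0.1197]
0.15 [-0.   0.   4.9] [ 0.4408 -0.1868  0.1148]
0.125 [-0.   0.2  4.9] [ 0.4414 -0.1869  0.11  ]
0.1 [-0.   0.3  4.9] [ 0.4421 -0.1871  0.1052]
0.075 [-0.   0.4  4.9] [ 0.4429 -0.1873  0.1004]
0.05 [-0.   0.5  4.8] [ 0.4439 -0.1875  0.0956]
0.025 [-0.   0.6  4.8] [ 0.4449 -0.1877  0.0908]
0.0 [-0.   0.8  4.8] [ 0.4461 -0.1879  0.0861]
```

The bar is gripped (width 12 mm, with the same 2 mm offset as before). Following the arc.

servo_tool --moves '[{"jaw": 0, "linear": [0, -9.5, -2.3], "delta_rot": [0, 0, 0]}, {"jaw": 0, "linear": [0, -9.6, -1.9], "delta_rot": [0, 0, 0]}, {"jaw": 0, "linear": [0, -9.7, -1.4], "delta_rot": [0, 0, 0]}, {"jaw": 0, "linear": [0, -9.7, -0.9], "delta_rot": [0, 0, 0]}, {"jaw": 0, "linear": [0, -9.8, -0.4], "delta_rot": [0, 0, 0]}]'

```text
clock: 24.67
tool_pos: [0.6165, -0.2246, 0.3323]
tool_rot: [[0.206, 0.974, 0.094], [0.979, -0.205, -0.02], [-0.0, 0.096, -0.995]]
ft_force: [1.9, -2.0, 8.5]
width: 0.012
finger_force: 58.5
```

servo_tool --moves '[{"jaw": 0, "linear": [0, 0, 0], "delta_rot": [0, 0, 0]}, {"jaw": 0, "linear": [0, 0, 0], "delta_rot": [0, 0, 0]}]'

```text
clock: 24.83
tool_pos: [0.6163, -0.2246, 0.3323]
tool_rot: [[0.206, 0.974, 0.093], [0.978, -0.205, -0.02], [-0.0, 0.096, -0.995]]
ft_force: [1.0, -2.0, 9.7]
width: 0.0114
finger_force: 60.2
```

servo_tool --moves '[{"jaw": 0, "linear": [0, -9.8, 0.1], "delta_rot": [0, 0, 0]}, {"jaw": 0, "linear": [0, -9.8, 0.6], "delta_rot": [0, 0, 0]}, {"jaw": 0, "linear": [0, -9.7, 1.1], "delta_rot": [0, 0, 0]}, {"jaw": 0, "linear": [0, -9.7, 1.6], "delta_rot": [0, 0, 0]}, {"jaw": 0, "linear": [0, -9.6, 2], "delta_rot": [0, 0, 0]}]'

```text
clock: 25.25
tool_pos: [0.569, -0.215, 0.3214]
tool_rot: [[0.206, 0.974, 0.092], [0.979, -0.205, -0.02], [-0.001, 0.094, -0.996]]
ft_force: [-0.4, -4.1, 3.9]
width: 0.0116
finger_force: 61.9
```

servo_tool --moves '[{"jaw": 0, "linear": [0, -9.5, 2.5], "delta_rot": [0, 0, 0]}, {"jaw": 0, "linear": [0, -9.3, 3], "delta_rot": [0, 0, 0]}, {"jaw": 0, "linear": [0, -9.2, 3.5], "delta_rot": [0, 0, 0]}, {"jaw": 0, "linear": [0, -9, 3.9], "delta_rot": [0, 0, 0]}, {"jaw": 0, "linear": [0, -8.8, 4.4], "delta_rot": [0, 0, 0]}]'

```text
clock: 25.67
tool_pos: [0.5258, -0.2063, 0.2996]
tool_rot: [[0.206, 0.974, 0.091], [0.979, -0.205, -0.021], [-0.001, 0.093, -0.996]]
ft_force: [1.6, -8.1, 0.2]
width: 0.0119
finger_force: 62.3
```

servo_tool --moves '[{"jaw": 0, "linear": [-0.3, -8.5, 4.8], "delta_rot": [0, 0, 0]}, {"jaw": 0, "linear": [-0.3, -8.3, 5.2], "delta_rot": [0, 0, 0]}, {"jaw": 0, "linear": [-0.3, -8, 5.6], "delta_rot": [0, 0, 0]}, {"jaw": 0, "linear": [-0.3, -7.7, 6], "delta_rot": [0, 0, 0]}, {"jaw": 0, "linear": [-0.3, -7.4, 6.4], "delta_rot": [0, 0, 0]}]'

```text
clock: 26.08
tool_pos: [0.4889, -0.199, 0.2675]
tool_rot: [[0.206, 0.974, 0.09], [0.979, -0.205, -0.018], [0.001, 0.092, -0.996]]
ft_force: [0.4, 0.1, -0.2]
width: 0.012
finger_force: 62.4
```

servo_tool --moves '[{"jaw": 0, "linear": [-0.2, -7.1, 6.8], "delta_rot": [0, 0, 0]}, {"jaw": 0, "linear": [-0.2, -6.7, 7.1], "delta_rot": [0, 0, 0]}, {"jaw": 0, "linear": [-0.2, -6.4, 7.4], "delta_rot": [0, 0, 0]}, {"jaw": 0, "linear": [-0.2, -6, 7.7], "delta_rot": [0, 0, 0]}, {"jaw": 0, "linear": [-0.1, -5.6, 8], "delta_rot": [0, 0, 0]}]'

```text
clock: 26.5
tool_pos: [0.4607, -0.1935, 0.2266]
tool_rot: [[0.206, 0.975, 0.088], [0.979, -0.205, -0.017], [0.002, 0.09, -0.996]]
ft_force: [2.9, 1.9, 0.9]
width: 0.0113
finger_force: 61.8
```

servo_tool --moves '[{"jaw": 0, "linear": [0, -5.2, 8.3], "delta_rot": [0, 0, 0]}, {"jaw": 0, "linear": [0, -4.8, 8.6], "delta_rot": [0, 0, 0]}, {"jaw": 0, "linear": [0, -4.3, 8.8], "delta_rot": [0, 0, 0]}, {"jaw": 0, "linear": [0, -3.9, 9], "delta_rot": [0, 0, 0]}, {"jaw": 0, "linear": [0, -3.4, 9.2], "delta_rot": [0, 0, 0]}]'

```text
clock: 26.92
tool_pos: [0.4438, -0.19, 0.1809]
tool_rot: [[0.206, 0.975, 0.089], [0.979, -0.205, -0.017], [0.001, 0.09, -0.996]]
ft_force: [4.0, 0.7, -0.5]
width: 0.0117
finger_force: 60.2
```

Forces stay low. Continuing, and slowing down near the stop.

servo_tool --moves '[{"jaw": 0, "linear": [0, -2.9, 9.3], "delta_rot": [0, 0, 0]}, {"jaw": 0, "linear": [0, -2.5, 9.5], "delta_rot": [0, 0, 0]}, {"jaw": 0, "linear": [0, -2, 9.6], "delta_rot": [0, 0, 0]}, {"jaw": 0, "linear": [0, -1.5, 9.7], "delta_rot": [0, 0, 0]}, {"jaw": 0, "linear": [0, -0.7, 9.7], "delta_rot": [0, 0, 0]}]'

```text
clock: 27.33
tool_pos: [0.439, -0.189, 0.1325]
tool_rot: [[0.206, 0.974, 0.089], [0.979, -0.205, -0.018], [0.001, 0.091, -0.996]]
ft_force: [4.5, -0.6, -0.3]
width: 0.0115
finger_force: 58.5
```

servo_tool --moves '[{"jaw": 0, "linear": [0, -0.3, 9.8], "delta_rot": [0, 0, 0]}, {"jaw": 0, "linear": [0, 0, 4.9], "delta_rot": [0, 0, 0]}, {"jaw": 0, "linear": [0, 0.1, 4.9], "delta_rot": [0, 0, 0]}, {"jaw": 0, "linear": [0, 0.2, 4.9], "delta_rot": [0, 0, 0]}, {"jaw": 0, "linear": [0, 0.3, 4.9], "delta_rot": [0, 0, 0]}]'

```text
clock: 27.75
tool_pos: [0.4422, -0.1897, 0.1039]
tool_rot: [[0.206, 0.974, 0.089], [0.979, -0.205, -0.018], [0.001, 0.091, -0.996]]
ft_force: [5.3, 0.4, 1.5]
width: 0.0114
finger_force: 58.6
```

servo_tool --moves '[{"jaw": 0, "linear": [0, 0.4, 4.9], "delta_rot": [0, 0, 0]}, {"jaw": 0, "linear": [0, 0.3, 2.5], "delta_rot": [0, 0, 0]}, {"jaw": 0, "linear": [0, 0, 0], "delta_rot": [0, 0, 0]}, {"jaw": 0, "linear": [0, 0, 0], "delta_rot": [0, 0, 0]}]'

```text
clock: 28.08
tool_pos: [0.4436, -0.19, 0.0967]
tool_rot: [[0.206, 0.974, 0.089], [0.979, -0.205, -0.018], [0.001, 0.091, -0.996]]
ft_force: [6.5, 0.5, 0.8]
width: 0.0118
finger_force: 58.5
```

servo_tool --moves '[{"jaw": 0, "linear": [0, 0.5, 2.5], "delta_rot": [0, 0, 0]}, {"jaw": 0, "linear": [0, 0.6, 2.5], "delta_rot": [0, 0, 0]}, {"jaw": 0, "linear": [0, 0.4, 1.5], "delta_rot": [0, 0, 0]}, {"jaw": 0, "linear": [0, 0, 0], "delta_rot": [0, 0, 0]}, {"jaw": 0, "linear": [0, 0, 0], "delta_rot": [0, 0, 0]}]'

```text
clock: 28.5
tool_pos: [0.4453, -0.1904, 0.0903]
tool_rot: [[0.206, 0.975, 0.089], [0.979, -0.205, -0.018], [0.001, 0.09, -0.996]]
ft_force: [4.2, 0.1, 1.9]
width: 0.0115
finger_force: 58.7
```

servo_tool --moves '[{"jaw": 0, "linear": [0, 0.2, 1], "delta_rot": [0, 0, 0]}, {"jaw": 0, "linear": [0, 0, 0], "delta_rot": [0, 0, 0]}, {"jaw": 0, "linear": [0, 0, 0], "delta_rot": [0, 0, 0]}]'

```text
clock: 28.75
tool_pos: [0.4452, -0.1904, 0.0897]
tool_rot: [[0.206, 0.975, 0.088], [0.979, -0.205, -0.017], [0.001, 0.09, -0.996]]
ft_force: [1.9, -0.9, 8.7]
width: 0.0113
finger_force: 60.4
```

servo_tool --moves '[{"jaw": 0, "linear": [0, 0.2, 1], "delta_rot": [0, 0, 0]}, {"jaw": 0, "linear": [0, 0, 0], "delta_rot": [0, 0, 0]}, {"jaw": 0, "linear": [0, 0, 0], "delta_rot": [0, 0, 0]}]'

```text
clock: 29.0
tool_pos: [0.4453, -0.1904, 0.0895]
tool_rot: [[0.206, 0.975, 0.088], [0.979, -0.205, -0.018], [0.001, 0.09, -0.996]]
ft_force: [-3.4, -1.0, 23.0]
width: 0.0115
finger_force: 62.0
```

Firm contact with the stop: the force rises 14 N per mm. Easing off and opening slightly.

servo_tool --moves '[{"jaw": 0, "linear": [0, 0, -1], "delta_rot": [0, 0, 0]}, {"jaw": 0.2, "linear": [0, 0, 0], "delta_rot": [0, 0, 0]}, {"jaw": 0.27, "linear": [0, 0, 0], "delta_rot": [0, 0, 0]}, {"jaw": 0.27, "linear": [0, 0, 0], "delta_rot": [0, 0, 0]}, {"jaw": 0.27, "linear": [0, 0, 0], "delta_rot": [0, 0, 0]}]'

```text
clock: 29.42
tool_pos: [0.445, -0.19, 0.089]
tool_rot: [[0.206, 0.975, 0.087], [0.979, -0.205, -0.016], [0.002, 0.088, -0.996]]
ft_force: [-0.0, -0.0, -0.7]
width: 0.0231
finger_force: 0.0
```

Run:
```python
from kin import *
o=r.get_obs(); print(o["clock"],o["tool_pos"],o["width"],o["ft_force"])
I={n:r.capture(n) for n in("side","wrist")}; [cv2.imwrite(f"pics/g_{n}.png",I[n][:,:,::-1]) for n in I]
C={"side":cam("side"),"wrist":cam("wrist",o)}
y=np.array([-H[1],H[0],0])
for n in I:
    h=cv2.cvtColor(I[n],cv2.COLOR_RGB2HSV); m=cv2.inRange(h,(0,150,60),(6,255,255)); k,l,s,c=cv2.connectedComponentsWithStats(m); print(n,[(s[i],c[i]) for i in range(1,k) if s[i,4]>25])
    for t in(0,.03): print(t,[proj(C[n],bar(t)+e*.062*y) for e in(-1,0,1)])
```

```text
29.4167 [ 0.445 -0.19   0.089] 0.023085431185260737 [-0.0426 -0.0485 -0.684 ]
side [(array([173, 192,  11,  10,  91], dtype=int32), array([178.4505, 196.1868])), (array([326, 193,  18,  15,  96], dtype=int32), array([334.4896, 200.1354])), (array([148, 249,  24,   5, 107], dtype=int32), array([158.7009, 250.8785]))]
0 [array([355.4581, 187.8438]), array([340.581 , 196.1624]), array([324.8855, 204.9386])]
0.03 [array([355.9887, 186.2289]), array([341.0805, 194.5295]), array([325.3495, 203.2882])]
wrist [(array([ 262,  133,   35,  230, 6683], dtype=int32), array([280.126 , 245.1619]))]
0 [array([281.6003, 388.2524]), array([281.9475, 272.1212]), array([282.3842, 126.046 ])]
0.03 [array([279.7085, 397.8946]), array([279.8449, 278.2439]), array([280.0181, 126.3354])]
```

servo_tool --moves '[{"jaw": 0.27, "linear": [0, 0, -8], "delta_rot": [0, 0, 0]}, {"jaw": 0.27, "linear": [0, 0, -12], "delta_rot": [0, 0, 0]}, {"jaw": 0.27, "linear": [0, 0, -20], "delta_rot": [0, 0, 0]}, {"jaw": 0.27, "linear": [0, 0, -35], "delta_rot": [0, 0, 0]}, {"jaw": 0.27, "linear": [0, 0, -40], "delta_rot": [0, 0, 0]}]'

```text
clock: 29.93
tool_pos: [0.4344, -0.1878, 0.2045]
tool_rot: [[0.206, 0.975, 0.085], [0.979, -0.206, -0.016], [0.002, 0.087, -0.996]]
ft_force: [1.6, -0.0, 0.7]
width: 0.0227
finger_force: 0.0
```

servo_tool --moves '[{"jaw": 0.27, "linear": [0, 0, -40], "delta_rot": [0, 0, 0]}, {"jaw": 0.27, "linear": [0, 0, -40], "delta_rot": [0, 0, 0]}, {"jaw": 0.27, "linear": [0, 0, -20], "delta_rot": [0, 0, 0]}, {"jaw": 0.27, "linear": [0, 0, 0], "delta_rot": [0, 0, 0]}, {"jaw": 0.27, "linear": [0, 0, 0], "delta_rot": [0, 0, 0]}]'

```text
clock: 30.35
tool_pos: [0.4263, -0.1865, 0.3047]
tool_rot: [[0.206, 0.974, 0.09], [0.979, -0.205, -0.019], [0.0, 0.092, -0.996]]
ft_force: [0.4, 0.3, -0.4]
width: 0.0231
finger_force: 0.0
```

Run:
```python
from kin import *
o=r.get_obs(); print(o["clock"],o["tool_pos"],o["width"],o["ft_force"])
I={n:r.capture(n) for n in("side","wrist","top")}; [cv2.imwrite(f"pics/e_{n}.png",I[n][:,:,::-1]) for n in I]
C={"side":cam("side"),"top":cam("top"),"wrist":cam("wrist",o)}
y=np.array([-H[1],H[0],0])
for n in I:
    h=cv2.cvtColor(I[n],cv2.COLOR_RGB2HSV); m=cv2.inRange(h,(0,150,60),(6,255,255)); k,l,s,c=cv2.connectedComponentsWithStats(m)
    print(n,[(s[i],c[i]) for i in range(1,k) if s[i,4]>25])
    for t in(0,.03,.1): print(t,[proj(C[n],bar(t)+e*.062*y) for e in(-1,0,1)])
m=mask(I["side"],(15,90,50),(26,230,255),(150,240,230,340)); ys,xs=np.nonzero(m); print("brass",ys.min(),ys.max(),xs.min(),xs.max())
D=cv2.absdiff(I["side"],cv2.imread("pics/s6.png")[:,:,::-1]).max(2); print("tote diff",(D[225:340,150:260]>40).sum())
```

```text
30.35 [ 0.4263 -0.1865  0.3047] 0.02306320197367378 [ 0.3855  0.3149 -0.3972]
side [(array([326, 186,  32,  22, 166], dtype=int32), array([341.6145, 196.0602])), (array([173, 192,  11,  10,  91], dtype=int32), array([178.4505, 196.1868])), (array([148, 249,  24,   5, 107], dtype=int32), array([158.7009, 250.8785]))]
0 [array([355.4581, 187.8438]), array([340.581 , 196.1624]), array([324.8855, 204.9386])]
0.03 [array([355.9887, 186.2289]), array([341.0805, 194.5295]), array([325.3495, 203.2882])]
0.1 [array([357.0508, 182.2915]), array([342.0683, 190.543 ]), array([326.2529, 199.2532])]
wrist [(array([ 274,  125,   13,  115, 1271], dtype=int32), array([280.2164, 182.2533]))]
0 [array([279.7234, 235.7963]), array([279.7832, 181.2316]), array([279.8488, 121.2919])]
0.03 [array([278.9076, 237.5823]), array([278.9294, 182.2274]), array([278.9534, 121.3277])]
0.1 [array([277.5381, 241.9999]), array([277.4929, 184.6969]), array([277.443 , 121.4175])]
top [(array([237, 117,   8,  10,  61], dtype=int32), array([240.2951, 121.541 ])), (array([199, 135,  17,   8,  41], dtype=int32), array([207.6585, 138.7561]))]
0 [array([368.2021, 234.2269]), array([346.6294, 229.9325]), array([325.1227, 225.6512])]
0.03 [array([368.4104, 234.6721]), array([346.7504, 230.3597]), array([325.1569, 226.0605])]
0.1 [array([368.9553, 235.4896]), array([347.087 , 231.1347]), array([325.2865, 226.7932])]
brass 260 311 197 221
tote diff 146
```

Run:
```python
from kin import *
a=cv2.imread("pics/e_side.png");b=cv2.imread("pics/s6.png")
D=cv2.absdiff(a,b).max(2); ys,xs=np.nonzero(D[225:340,150:260]>40); print(np.percentile(xs+150,[0,25,50,75,100]),np.percentile(ys+225,[0,25,50,75,100]))
d=(D[232:280,212:236]>40).sum(); print("steel region diff",d)
if d<40: print(r.sign_off())
```

```text
[249. 254. 256. 258. 259.] [245.   251.25 256.   282.   290.  ]
steel region diff 0
the job is handed in; nothing more can be done
None
```

The job is handed in at about 30 s on the robot's clock: brass stands upright in the yellow bay, steel in the blue bay, and the guard was lowered by hand and rests on its stop over the empty tray.

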